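Restock the oil-filter dispenser and tip its lid shut

TASK

Take the slim oil filter out of its cardboard cradle and lower it into the loading opening at the back of the gravity dispenser, lying across the ramp with its nut end to the dispenser's left (+y) side like the filter already in there; set it down on the ramp before letting go, so that it rolls forward against the other one. Then reach under the overhead shelf behind the leaning-back lid, tip the lid just past upright and let it go, so that its own weight swings it shut: do not ride it down or press it closed. Leave the fat filter, the carton and the dispenser's other filter in place.

Things in the scene. Friction and masses are not known exactly. Their poses are not given: they have to be found in the camera images.
- dispenser: Fixed galvanised sheet-metal gravity dispenser. Origin on the bench under the middle of the chute; +x to its rear (away from the robot), +y to its left, z up. Sizes below are mm in this frame. Chute inside: x -120 (front stop, 74 high) to +120 (rear wall, 132 high), y -48 to +48; side walls 4 thick, 137 high for x>0, 118 for x<0. Ramp surface at height 30+0.2*(x+120).
- port (a point): Where the filter's centre is when it lies on the ramp in the loading opening: dispenser x 58, y 0, height 91. Fixed; axes as the dispenser's. The opening is the open top from x 0 to 120. Let go here, the filter rolls forward by itself and stops at about x -46, height 71, behind the one already there. Three 5 mm guard wires cross the chute farther forward (x -11, -48, -85, height 120).
- shelf_edge (a point): Middle of the lower front edge of the dispenser's overhead shelf: x 158, y 0, height 357. The shelf reaches from there 90 mm back and 170 mm to each side, with cartons on it up to height 425, on 20 mm posts at x 205, y -160 and +160. A tool pointing straight down cannot get behind the open lid; one leaning 35 to 50 degrees, fingertips away from the robot, can.
- lid (a joint): Lid angle, rad: 0 shut flat over the loading opening, 1.57 upright, 1.87 leaning back on its stop, where it starts. Free hinge, slight friction, no spring: below about 1.5 it falls shut in about a second, above 1.6 it falls back open. Galvanised plate, 128 mm from hinge to free edge, 108 wide, 3 thick, about 0.2 kg, a 10 mm lip along the free edge on the chute's side.
- lid_hinge (a point): Fixed point on the lid's hinge axis, mid-width: dispenser x 124, y 0, height 140 mm. The axis lies along the dispenser's y.
- lid_edge (a point): Middle of the lid's free edge, 128 mm from the hinge axis; it moves with the lid. At 1.87 rad it stands at dispenser x 160, height 263 mm: just under the shelf's front edge and 94 mm below it. The lid's rear side (away from the robot) is plain and flat.
- filter: The slim spin-on oil filter to load: white can, 50 mm diameter, 84 mm long, about 0.22 kg, lying on its side. Origin at its centre, 29 mm above the bench at the start. Its y axis is the can's axis and points to the nut end: closed, slightly stepped, with a small steel nut (20 mm diameter). The other end is flat with a dark rim, a rubber ring and a threaded hole.
- filter_dome (a point): Centre of the filter's nut end, 42 mm from its centre along its y axis.
- cradle: Fixed cardboard cradle 100 x 100 mm that holds the filter: a 4 mm sheet with two ribs (tops 9 mm above the bench) along its y axis, one on either side of the filter. Origin on the bench under its middle. It may stand on either side of the dispenser.
- stock: The same kind of filter, already lying at the front of the chute, nut end to the dispenser's left. Origin at its centre, y axis to its nut end; dispenser x -95, height 61 mm. Loose: the new filter nudges it a little.
- fat_filter: Bystander: a fat, short white filter, 68 mm diameter, 60 mm high, standing on a 4 mm cardboard pad on the side of the dispenser where the cradle is not. Origin at the centre of its underside. Leave it alone.
- carton: Bystander: a plain cardboard carton 130 x 100 x 70 mm on the bench. Origin at the centre of its underside. Leave it alone.

How it is judged:
By the outcome, as a careful person would: the job done as asked, in the order asked, and still so for the second after the job is handed in, with the robot touching nothing.
It also fails if it takes over 54 s, if anything falls off the work surface, if the arm or the gripper's body presses on something with over 40 N, if the wrist force passes 120 N, or if a joint passes its speed limit or range.

ROBOT

A 7-joint arm with a two-finger parallel gripper is mounted at the origin on the work surface. World frame = base frame: x ahead of the robot, y to its left, z up, the work surface at z = 0. Lengths are in m, angles in rad, forces in N, time in s.
With the tool pointing down it reaches from about 0.4 to 0.85 m from the base axis. Payload 4.5 kg.
Tool frame: the origin (TCP) lies between the finger pads; the fingertips stand r.tip_extent ahead of it and the grasp point (between the pads) lies 3 mm ahead of it (r.tip_extent is the distance from the TCP to the fingertips, in m); z points along the fingers, y is the direction in which the jaws open and shut (so a half turn about z gives the same grasp; the last joint's range is limited). The gripper opens to 88 mm and grips with 3 to 60 N. Pads are 18 mm wide; open, the fingers measure 123 mm over their backs; the gripper's body (75 mm by 187 mm) begins 45 mm behind the grasp point.
Start: joints at [1.285, 0.689, -0.195, 1.565, 0.157, 0.902, -0.215], TCP at [0.197, -0.593, 0.261] pointing down, gripper open.
Joint ranges: [-3.01, 3.01], [-0.46, 2.08], [-1.47, 1.51], [0.13, 2.56], [-1, 4.14], [0.04, 2.09], [-2.66, 2.66]. Speed limits (rad/s): [2.57, 2.57, 3.14, 3.14, 3.14, 3.14, 3.14].

INTERFACE

Orientations are given as a unit quaternion [x, y, z, w].
In Python, from plant import r, imaging gives the robot as it stands.
- The arm moves only by the tool send_rows, never from a script. Its argument "moves" is one flat list of numbers, 6 for each row, row after row: the shift along the tool's x, y, z in m, then the turn, a rotation vector about the tool's x, y, z in degrees. A call has exactly 5 rows; each row is the pose to reach, as a shift and turn from the pose measured when the call began, along the tool's axes at that moment; what a row does not reach only later rows make up. A row lasts 1/12 s, in which the tool goes at most 41.7 mm and 7.16 degrees, less where a joint would pass 70% of its speed; a pose out of reach is approached as far as the arm can. A call with a gripper value outside its range is refused whole. "claw" is the closure, from -1 (fully open) to 1 (shut), so that 0 is half open, set as the call begins (left out, the last holds). The fingers move at their own pace and stop on an object; "grip_force" is the grip in N (left out, the last holds). Time passes only in rows, so rows that repeat a pose let the fingers close, or fill a call up. It gives the time, the measured TCP pose, the force and the opening at its end, in the units of the state.
- r.get_state(): the state, without advancing time (a new reading comes with each control period).
- imaging.snapshot(name): name is "scene" or "top"; returns a dict with "image" (420x560x3 uint8, red, green, blue), "depth" (420x560 float32, m along the optical axis (not along the pixel's ray), 0 where there is no reading), "mtx" (3x3 intrinsics, pixels), "D" ([k1, k2, p1, p2, k3] as OpenCV has them; the pictures are not rectified), "rvec" (rotation vector, rad) and "tvec" (3), from world to camera coordinates, as OpenCV has them. Camera axes: x right, y down, z forward; pixel columns grow to the right and rows downward; lengths in m; the calibration is good to about 2 mm. A picture is of the moment at which its call begins.
- r.finish_job(): hands the job in, once; it reports no verdict.
Trained networks look in a picture, given as the dict that the camera call returned (one of the last four; its "shot" number tells which), for a name from the list of things; names that differ only in an ending like _2 or _b are one class to them, and where a whole thing is asked for, a point or a joint stands for the part that bears it (a point fixed in the world has none). Each returns a list of dicts, best first, with "score" (0 to 1); they miss things now and then, are a little off and sometimes report something else, mostly with a low value. They report only what shows in the picture. A call takes as long as a camera call.
- imaging.look_for(query, picture): "box" ([centre column, centre row, width, height] as shares, 0 to 1, of the picture: columns of its width, rows of its height, round what is visible of it).
- imaging.silhouettes(query, picture): "pixels" (420x560 bool, what is visible of it) and "box" ([centre column, centre row, width, height] as shares, 0 to 1, of the picture: columns of its width, rows of its height, round what is visible of it).
- imaging.pinpoint(query, picture): "point" ([column, row] as shares, 0 to 1, of the picture: columns of its width, rows of its height: a listed point, or the origin of a listed thing).
The state is a dict: "clock": time; "q": joint angles; "qd": joint speeds; "joint_torque": joint torques, N m; "tool_pos": TCP position; "eef_rot": TCP orientation; "contact_force": force on the tool from outside, world axes, zero at the start; "moment": the same for the moment, N m; "opening": opening from 0.0 (shut) to 1.0 (fully open).
Only numpy, scipy, OpenCV 4.12 (cv2) and the standard library are available. Lean on these libraries where they do the work, as an engineer would, in place of code of your own. Each camera call takes 0.05 s, during which the arm holds its last target.

## Working session

There is one attempt and no reset: what is moved stays moved. The work goes in short steps, Python scripts to look and compute and a tool call to move; the robot and the scene stay as the last step left them, time stands still between calls to the robot, and variables do not carry over. Pictures are saved under pics/ and viewed, and the job is handed in when it is done.

Besides the shell and the picture viewer there is one more tool, called after ">>>" by a JSON object that holds its "fn" and its "kwargs", one argument or row to a line. send_rows: Moves the arm, as the interface text tells. Its arguments: {"type":"object","properties":{"moves":{"type":"array"},"claw":{"type":"number"},"grip_force":{"type":"number"}},"required":["moves"]}

```bash
ls; mkdir -p pics; python3 - <<'E'
from plant import r, imaging
import cv2, numpy as np
print(r.get_state(), r.tip_extent)
for n in ("scene","top"):
    s=imaging.snapshot(n)
    cv2.imwrite(f"pics/{n}0.png", s["image"][:,:,::-1])
    np.savez(f"{n}0.npz", **{k:s[k] for k in ("image","depth","mtx","D","rvec","tvec")})
    print(n,s["mtx"],s["D"],s["rvec"],s["tvec"])
    for q in ("dispenser","port","shelf_edge","lid_hinge","lid_edge","filter","filter_dome","cradle","stock","fat_filter","carton"):
        try:
            print(q,[(np.round(d["point"]*np.array([560,420]),1),round(d["score"],2)) for d in imaging.pinpoint(q,s)[:3]])
        except Exception as e: print(q,e)
E
```

```text
pics
{'clock': 0.0, 'q': array([ 1.28474565,  0.68997196, -0.19453673,  1.56634439,  0.15731128,
        0.90252932, -0.21514409]), 'qd': array([-1.31907936e-03,  7.19473905e-05, -6.72776595e-06, -1.00265481e-04,
        6.12967099e-04,  1.19573952e-03, -8.46229201e-04]), 'joint_torque': array([ 4.11385063e-04, -5.27562833e+01, -1.26629680e+00, -1.53429419e+01,
       -5.25323243e-02,  6.61979182e-03,  1.84155379e-04]), 'tool_pos': array([ 0.19628867, -0.59274226,  0.259918  ]), 'eef_rot': array([ 9.87233580e-01,  1.59276475e-01, -2.14282826e-04, -9.04060600e-04]), 'contact_force': array([-7.08562038e-01,  7.72325608e-01,  2.79282349e-04]), 'moment': array([-0.02191502,  0.02199564,  0.07594485]), 'opening': 1.0003902679498686} 0.022
scene [[477.57579321   0.         269.98562916]
 [  0.         477.57579321 208.05558138]
 [  0.           0.           1.        ]] [-0.06568277  0.          0.          0.          0.        ] [ 0.36784714  2.95541064 -0.76145954] [ 0.48586959 -0.07086481  1.57317568]
dispenser [(array([260.3, 210.8]), 0.67)]
port [(array([240.8, 205.4]), 0.87), (array
[... 556 characters left out ...]
209.05966466]
 [  0.           0.           1.        ]] [-0.13968257  0.          0.          0.          0.        ] [ 2.14499656 -2.1905336   0.09440635] [0.11145952 0.5587921  1.4379167 ]
dispenser [(array([411.4, 251. ]), 0.72), (array([333.9, 219.5]), 0.59)]
port [(array([330.7, 201.7]), 0.82)]
shelf_edge []
lid_hinge [(array([328.6, 176.2]), 0.9), (array([407.5, 252.6]), 0.7)]
lid_edge [(array([327.4, 150.8]), 0.74)]
filter [(array([415.7, 249.1]), 0.93)]
filter_dome [(array([415.6, 268.6]), 0.74)]
cradle [(array([409.3, 252.5]), 0.75), (array([416.7, 268.1]), 0.17)]
stock [(array([336.2, 253.7]), 0.63)]
fat_filter [(array([212.2, 244.4]), 0.95)]
carton [(array([149.4, 191.4]), 0.58)]
```

View pics/scene0.png

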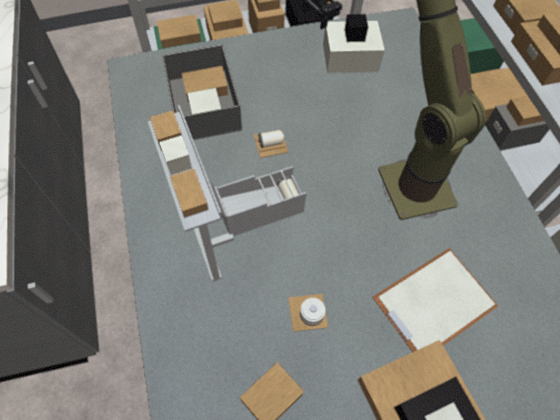

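View pics/top0.png

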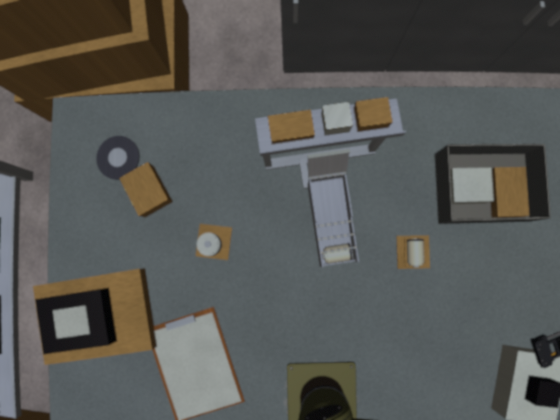

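```bash
cat > h.py <<'E'
import numpy as np, cv2
from scipy.spatial.transform import Rotation as R
def ray(s,px):
    p=cv2.undistortPoints(np.array([[px]],float),s["mtx"],s["D"])[0,0]
    M=cv2.Rodrigues(s["rvec"])[0]; t=np.ravel(s["tvec"])
    return M,t,np.array([p[0],p[1],1.])
def atz(s,px,z):
    M,t,d=ray(s,px); o=-M.T@t; v=M.T@d
    return o+v*(z-o[2])/v[2]
def cloud(s):
    h,w=s["depth"].shape
    u,v=np.meshgrid(np.arange(w),np.arange(h))
    p=cv2.undistortPoints(np.stack([u,v],-1).reshape(-1,1,2).astype(float),s["mtx"],s["D"])[:,0]
    z=s["depth"].reshape(-1,1); c=np.hstack([p*z,z])
    M=cv2.Rodrigues(s["rvec"])[0]
    w_=(c-np.ravel(s["tvec"]))@M
    w_[z[:,0]==0]=np.nan
    return w_.reshape(h,w,3)
def proj(s,P):
    return cv2.projectPoints(np.atleast_2d(P).astype(float),s["rvec"],s["tvec"],s["mtx"],s["D"])[0][:,0]
E
python3 - <<'E'
from h import *
T=dict(np.load("top0.npz")); S=dict(np.load("scene0.npz"))
for n,s,l in (("top",T,dict(port=(330.7,201.7,.091),hinge=(328.6,176.2,.14),edge=(327.4,150.8,.263),filter=(415.7,249.1,.029),dome=(415.6,268.6,.029),cradle=(409.3,252.5,0),stock=(336.2,253.7,.061),fat=(212.2,244.4,0))),
 ("scene",S,dict(port=(240.8,205.4,.091),hinge=(220.6,201,.14),shelf=(196.9,160.8,.357),edge=(199.4,182.9,.263),filter=(266.1,137.4,.029),dome=(280.8,133.3,.029),cradle=(269.5,140,0),stock=(287.5,189.3,.061),sdome=(285.5,188,.061),disp=(260.3,210.8,0),fat=(310.2,313.4,0)))):
    for k,(u,v,z) in l.items(): print(n,k,np.round(atz(s,(u,v),z),4))
for n,s in (("top",T),("scene",S)):
    c=cloud(s); print(n,np.nanmedian(c[...,2]))
for n,s,b in (("top",T,(240,90,460,280)),("scene",S,(140,90,320,250))):
    x0,y0,x1,y1=b; k=3.5 if n=="top" else 4
    cv2.imwrite(f"pics/{n}0c.png",cv2.resize(s["image"][y0:y1,x0:x1,::-1],None,fx=k,fy=k,interpolation=cv2.INTER_CUBIC)[:600,:800])
E
```

```text
top port [ 0.5732 -0.0332  0.091 ]
top hinge [ 0.6392 -0.0253  0.14  ]
top edge [ 0.6845 -0.0139  0.263 ]
top filter [ 0.4324 -0.2892  0.029 ]
top dome [ 0.3744 -0.2867  0.029 ]
top cradle [ 0.4228 -0.2765  0.    ]
top stock [ 0.4246 -0.0474  0.061 ]
top fat [0.4605 0.322  0.    ]
scene port [ 0.5867 -0.0213  0.091 ]
scene hinge [ 0.644  -0.0224  0.14  ]
scene shelf [ 0.6852 -0.0237  0.357 ]
scene edge [ 0.6915 -0.0189  0.263 ]
scene filter [ 0.4401 -0.2952  0.029 ]
scene dome [ 0.3868 -0.3     0.029 ]
scene cradle [ 0.426  -0.3029  0.    ]
scene stock [ 0.4302 -0.0589  0.061 ]
scene sdome [ 0.435 -0.065  0.061]
scene disp [ 0.5237 -0.0377  0.    ]
scene fat [ 0.4645  0.3228 -0.    ]
top -0.0012302579647359593
scene -0.0007760142690665039
```

View pics/top0c.png

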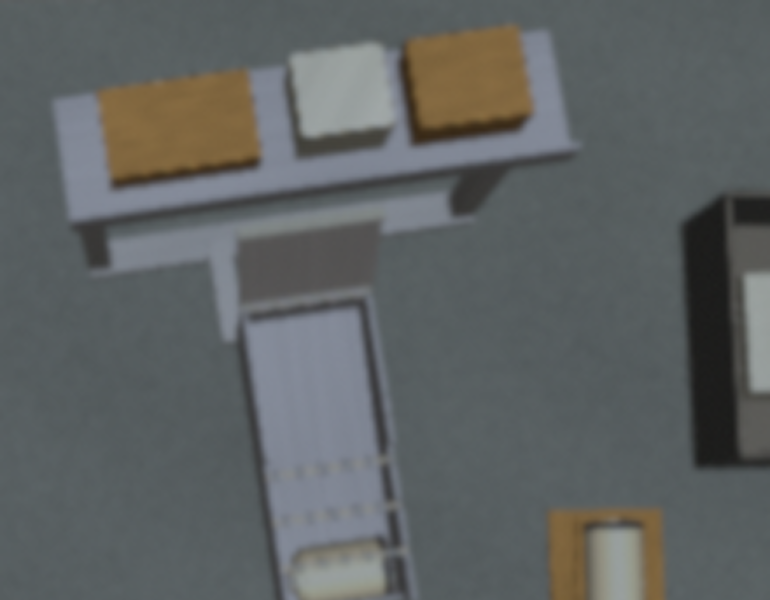

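View pics/scene0c.png

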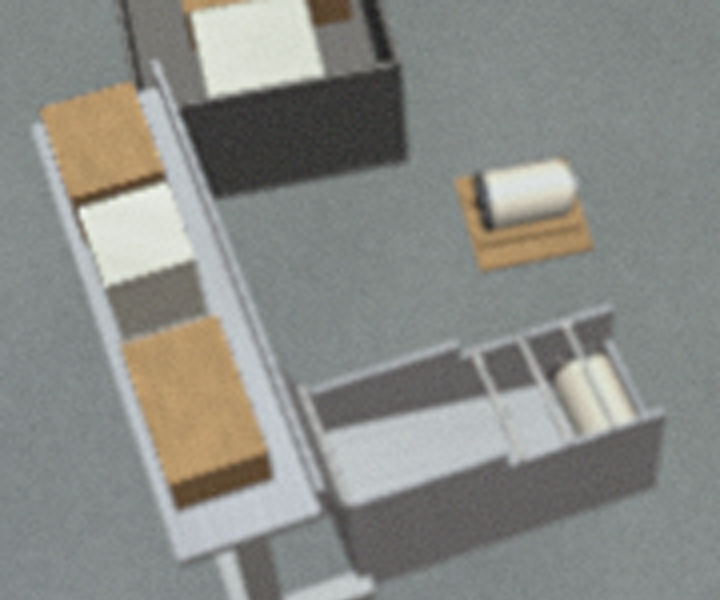

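```bash
cat > fit.py <<'E'
from h import *
from scipy.optimize import least_squares
def boxd(P,lo,hi):
    c=(np.array(lo)+hi)/2; h=(np.array(hi)-lo)/2
    q=np.abs(P-c)-h
    return np.linalg.norm(np.maximum(q,0),axis=1)+np.minimum(q.max(1),0)
B=[((0,48,0),(120,52,137)),((0,-52,0),(120,-48,137)),((-120,48,0),(0,52,118)),((-120,-52,0),(0,-48,118)),((120,-52,0),(124,52,132)),((-124,-52,0),(-120,52,74)),
   ((158,-170,357),(248,170,362))]
def disd(P):
    d=[np.abs(boxd(P,*b)) for b in B]
    x,y,z=P.T
    ramp=np.where((np.abs(x)<120)&(np.abs(y)<48),np.abs(z-(30+.2*(x+120))),99)
    # lid
    a=1.87; u=np.array([-np.cos(a),0,np.sin(a)]); n=np.array([np.sin(a),0,np.cos(a)])
    rel=P-np.array([124,0,140]); s=rel@u; t=rel@n
    lid=np.linalg.norm(np.stack([np.maximum(np.abs(s-64)-64,0),np.maximum(np.abs(y)-54,0),t]),axis=0)
    return np.min(d+[ramp,lid],axis=0)
def fitdisp(P,p0):
    def f(p):
        c,s=np.cos(p[2]),np.sin(p[2]); Q=P-np.array([p[0],p[1],0])
        L=np.stack([c*Q[:,0]+s*Q[:,1],-s*Q[:,0]+c*Q[:,1],Q[:,2]],1)*1000
        return np.minimum(disd(L),30)
    return least_squares(f,p0,loss="soft_l1",f_scale=3,x_scale=[.01,.01,.02],diff_step=1e-4), f
def fitcyl(P,p0,z=.029,r=.025,L=.042):
    def f(p):
        c,s=np.cos(p[2]),np.sin(p[2]); Q=P-np.array([p[0],p[1],z])
        a=c*Q[:,0]+s*Q[:,1]; b=-s*Q[:,0]+c*Q[:,1]
        rad=np.hypot(b,Q[:,2]); 
        da=np.abs(a)-L; dr=rad-r
        d=np.hypot(np.maximum(da,0),np.maximum(dr,0))+np.minimum(np.maximum(da,dr),0)
        return d*1000
    return least_squares(f,p0,loss="soft_l1",f_scale=2,x_scale=[.01,.01,.05]), f
E
python3 - <<'E'
from fit import *
T=dict(np.load("top0.npz")); S=dict(np.load("scene0.npz"))
cs={"top":cloud(T).reshape(-1,3),"scene":cloud(S).reshape(-1,3)}
cs["both"]=np.vstack([cs["top"],cs["scene"]])
for k,c in cs.items():
    c=c[~np.isnan(c[:,0])]
    m=(c[:,0]>.36)&(c[:,0]<.8)&(np.abs(c[:,1]+.03)<.22)&(c[:,2]>.02)&(c[:,2]<.365)
    m&=~((c[:,1]<-.16)&(c[:,2]<.1))
    res,f=fitdisp(c[m],[.518,-.036,.11]); print(k,"disp",m.sum(),np.round(res.x,4),np.degrees(res.x[2]),np.median(np.abs(f(res.x))))
    m=(abs(c[:,0]-.43)<.08)&(abs(c[:,1]+.29)<.06)&(c[:,2]>.02)&(c[:,2]<.08)
    res,f=fitcyl(c[m],[.43,-.29,0.05]); print(k,"filt",m.sum(),np.round(res.x,4),np.degrees(res.x[2]),np.median(np.abs(f(res.x))))
E
```

```text
top disp 6017 [ 0.5204 -0.0365  0.1297] 7.429296386339277 1.5989650810843727
top filt 443 [ 4.296e-01 -2.877e-01 -2.000e-04] -0.01117015252438074 2.020255199472097
scene disp 5343 [ 0.5236 -0.0337  0.119 ] 6.820975620540163 1.5176279885818644
scene filt 331 [ 0.4257 -0.2881  0.0276] 1.5831513616603172 1.9090723609263422
both disp 11360 [ 0.5205 -0.0335  0.1232] 7.06094764659282 1.6073167985699115
both filt 774 [ 0.4263 -0.288   0.0257] 1.4752974994567127 1.9981653948941864
```

```bash
cat > plan.py <<'E'
import sys
from h import *
from plant import r
def pose(yaw,lean=0,tilt=0,ref=None):
    pass
def down(yaw):  # tool x at yaw(deg), z down
    a=np.radians(yaw); x=np.array([np.cos(a),np.sin(a),0]); z=np.array([0,0,-1.]); return R.from_matrix(np.stack([x,np.cross(z,x),z],1))
def plan(tp,tr,step=.025,deg=6.5,n=None):
    st=r.get_state(); p0=np.array(st["tool_pos"]); r0=R.from_quat(st["eef_rot"])
    rel=(r0.inv()*tr).as_rotvec(); dp=np.array(tp)-p0
    N=max(1,int(np.ceil(max(np.linalg.norm(dp)/step,np.degrees(np.linalg.norm(rel))/deg)))) if n is None else n
    print("from",np.round(p0,4),"clock",st["clock"],"rows",N,"rot",np.round(np.degrees(rel),1),"q",np.round(st["q"],2),"F",np.round(st["contact_force"],1))
    P=[p0+dp*min(1,k/N) for k in range(0,N+6)]; Q=[r0*R.from_rotvec(rel*min(1,k/N)) for k in range(0,N+6)]
    for c in range(0,N,5):
        out=[]
        for k in range(c+1,c+6):
            k=min(k,N); s=Q[c].inv().apply(P[k]-P[c]); w=np.degrees((Q[c].inv()*Q[k]).as_rotvec())
            out.append(", ".join("%g"%x for x in list(np.round(s,4)+0)+list(np.round(w,1)+0)))
        print("call",c//5); print(",  ".join(out))
E
python3 - <<'E'
from plan import *
plan([.4275,-.288,.16],R.from_quat(r.get_state()["eef_rot"])*R.from_rotvec([0,0,-np.radians(163)]))
plan([.4275,-.288,.16],down(181.4))
E
```

```text
from [ 0.1965 -0.5933  0.2607] clock 1.2 rows 26 rot [   0.    0. -163.] q [ 1.28  0.69 -0.19  1.57  0.16  0.9  -0.22] F [0.4 0.2 0.8]
call 0
0.0121, -0.0084, 0.0039, 0, 0, -6.3,  0.0243, -0.0167, 0.0077, 0, 0, -12.5,  0.0364, -0.0251, 0.0116, 0, 0, -18.8,  0.0485, -0.0334, 0.0155, 0, 0, -25.1,  0.0606, -0.0418, 0.0194, 0, 0, -31.3
call 1
0.0147, -0.0008, 0.0039, 0, 0, -6.3,  0.0294, -0.0017, 0.0077, 0, 0, -12.5,  0.0441, -0.0025, 0.0116, 0, 0, -18.8,  0.0588, -0.0033, 0.0155, 0, 0, -25.1,  0.0735, -0.0041, 0.0194, 0, 0, -31.3
call 2
0.013, 0.0069, 0.0039, 0, 0, -6.3,  0.026, 0.0139, 0.0077, 0, 0, -12.5,  0.039, 0.0208, 0.0116, 0, 0, -18.8,  0.0519, 0.0278, 0.0155, 0, 0, -25.1,  0.0649, 0.0347, 0.0194, 0, 0, -31.3
call 3
0.0075, 0.0127, 0.0039, 0, 0, -6.3,  0.015, 0.0254, 0.0077, 0, 0, -12.5,  0.0224, 0.0381, 0.0116, 0, 0, -18.8,  0.0299, 0.0507, 0.0155, 0, 0, -25.1,  0.0374, 0.0634, 0.0194, 0, 0, -31.3
call 4
-0.0002, 0.0147, 0.0039, 0, 0, -6.3,  -0.0004, 0.0294, 0.0077, 0, 0, -12.5,  -0.0006, 0.0442, 0.0116, 0, 0, -18.8,  -0.0008, 0.0589, 0.0155, 0, 0, -25.1,  -0.0011, 0.0736, 0.01
[... 826 characters left out ...]
 0.0389, 0.0208, 0.0116, 0, 0, -18.8,  0.0519, 0.0278, 0.0155, 0, 0, -25.1,  0.0649, 0.0347, 0.0194, 0, 0, -31.4
call 3
0.0075, 0.0127, 0.0039, 0, 0, -6.3,  0.0149, 0.0254, 0.0077, 0, 0, -12.5,  0.0224, 0.0381, 0.0116, 0, 0, -18.8,  0.0299, 0.0508, 0.0155, 0, 0, -25.1,  0.0373, 0.0634, 0.0194, 0, 0, -31.4
call 4
-0.0002, 0.0147, 0.0039, 0, 0, -6.3,  -0.0005, 0.0294, 0.0077, 0, 0, -12.5,  -0.0007, 0.0442, 0.0116, 0, 0, -18.8,  -0.0009, 0.0589, 0.0155, 0, 0, -25.1,  -0.0011, 0.0736, 0.0194, 0, 0, -31.4
call 5
-0.0079, 0.0125, 0.0039, 0, 0, -6.3,  -0.0079, 0.0125, 0.0039, 0, 0, -6.3,  -0.0079, 0.0125, 0.0039, 0, 0, -6.3,  -0.0079, 0.0125, 0.0039, 0, 0, -6.3,  -0.0079, 0.0125, 0.0039, 0, 0, -6.3
```

>>> {"fn": "send_rows", "kwargs": {
  "moves": [0.012, -0.008, 0.004, 0, 0, -6.3, 0.024, -0.017, 0.008, 0, 0, -12.5, 0.036, -0.025, 0.012, 0, 0, -18.8, 0.0485, -0.033, 0.0155, 0, 0, -25.1, 0.061, -0.042, 0.019, 0, 0, -31.4],
  "claw": -1,
  "grip_force": 20
}}

```text
clock: 1.62
tool_pos: [0.2416, -0.5339, 0.2417]
eef_rot: [0.906, 0.423, -0.0, 0.0]
contact_force: [-0.1, -0.6, 0.6]
opening: 1.001
```

>>> {"fn": "send_rows", "kwargs": {
  "moves": [0.0147, -0.001, 0.004, 0, 0, -6.3, 0.0294, -0.0016, 0.008, 0, 0, -12.5, 0.044, -0.0025, 0.0116, 0, 0, -18.8, 0.059, -0.003, 0.0155, 0, 0, -25.1, 0.0735, -0.004, 0.019, 0, 0, -31.4]
}}

```text
clock: 2.03
tool_pos: [0.2862, -0.4746, 0.2226]
eef_rot: [0.756, 0.654, -0.0, 0.0]
contact_force: [-0.4, 1.1, 0.7]
opening: 0.998
```

>>> {"fn": "send_rows", "kwargs": {
  "moves": [0.013, 0.007, 0.004, 0, 0, -6.3, 0.026, 0.014, 0.008, 0, 0, -12.5, 0.039, 0.021, 0.0116, 0, 0, -18.8, 0.052, 0.028, 0.0155, 0, 0, -25.1, 0.065, 0.035, 0.019, 0, 0, -31.4]
}}

```text
clock: 2.45
tool_pos: [0.3306, -0.415, 0.2034]
eef_rot: [0.549, 0.836, -0.0, 0.001]
contact_force: [0.1, -1.1, -0.9]
opening: 0.996
```

```bash
python3 - <<'E'
from plan import *
plan([.4275,-.288,.16],down(181.4))
E
```

```text
from [ 0.3306 -0.415   0.2034] clock 2.45 rows 11 rot [ -0.    0.1 -68. ] q [ 1.17  0.71 -0.6   1.9   0.59  0.72  0.63] F [ 0.1 -1.1 -0.9]
call 0
0.0071, 0.0127, 0.0039, 0, 0, -6.2,  0.0142, 0.0253, 0.0079, 0, 0, -12.4,  0.0213, 0.038, 0.0118, 0, 0, -18.5,  0.0284, 0.0507, 0.0158, 0, 0, -24.7,  0.0355, 0.0634, 0.0197, 0, 0, -30.9
call 1
-0.0004, 0.0145, 0.0039, 0, 0, -6.2,  -0.0008, 0.029, 0.0079, 0, 0, -12.4,  -0.0013, 0.0435, 0.0118, 0, 0, -18.5,  -0.0017, 0.0581, 0.0158, 0, 0, -24.7,  -0.0021, 0.0726, 0.0197, 0, 0, -30.9
call 2
-0.0078, 0.0122, 0.0039, 0, 0, -6.2,  -0.0078, 0.0122, 0.0039, 0, 0, -6.2,  -0.0078, 0.0122, 0.0039, 0, 0, -6.2,  -0.0078, 0.0122, 0.0039, 0, 0, -6.2,  -0.0078, 0.0122, 0.0039, 0, 0, -6.2
```

>>> {"fn": "send_rows", "kwargs": {
  "moves": [0.007, 0.0127, 0.004, 0, 0, -6.2, 0.014, 0.0253, 0.008, 0, 0, -12.4, 0.0213, 0.038, 0.012, 0, 0, -18.5, 0.0284, 0.0507, 0.016, 0, 0, -24.7, 0.0355, 0.0634, 0.02, 0, 0, -30.9]
}}

```text
clock: 2.87
tool_pos: [0.3751, -0.3569, 0.1833]
eef_rot: [0.304, 0.953, -0.001, 0.001]
contact_force: [0.4, -0.2, 0.2]
opening: 1.002
```

>>> {"fn": "send_rows", "kwargs": {
  "moves": [-0.0004, 0.0145, 0.004, 0, 0, -6.2, -0.001, 0.029, 0.008, 0, 0, -12.4, -0.0013, 0.0435, 0.012, 0, 0, -18.5, -0.0017, 0.058, 0.016, 0, 0, -24.7, -0.002, 0.0726, 0.02, 0, 0, -30.9]
}}

```text
clock: 3.28
tool_pos: [0.4193, -0.2988, 0.1632]
eef_rot: [0.037, 0.999, -0.001, 0.001]
contact_force: [-0.5, 0.1, -0.1]
opening: 1.002
```

```bash
python3 - <<'E'
from plan import *
from plant import imaging
plan([.4275,-.288,.045],down(181.4))
s=imaging.snapshot("scene"); cv2.imwrite("pics/s1.png",cv2.resize(s["image"][60:240,140:380,::-1],None,fx=3,fy=3))
E
```

```text
from [ 0.4193 -0.2988  0.1632] clock 3.2833 rows 5 rot [-0.1  0.1 -5.6] q [ 1.    0.82 -0.81  1.97  0.88  0.75  1.15] F [-0.5  0.1 -0.1]
call 0
-0.0015, 0.0023, 0.0236, 0, 0, -1.1,  -0.0029, 0.0046, 0.0473, 0, 0, -2.3,  -0.0044, 0.0069, 0.0709, -0.1, 0, -3.4,  -0.0058, 0.0093, 0.0945, -0.1, 0, -4.5,  -0.0073, 0.0116, 0.1181, -0.1, 0.1, -5.6
```

View pics/s1.png

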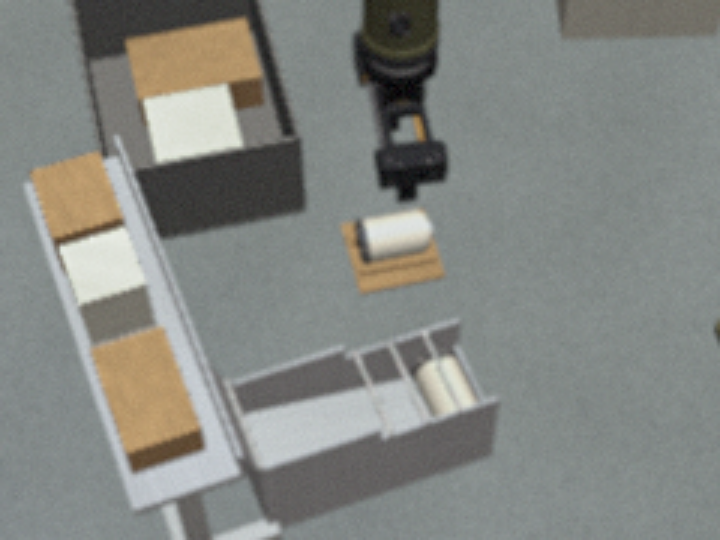

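>>> {"fn": "send_rows", "kwargs": {
  "moves": [-0.003, 0.004, 0.01, 0, 0, -2.5, -0.0073, 0.0116, 0.03, 0, 0, -5.6, -0.0073, 0.0116, 0.05, 0, 0, -5.6, -0.0073, 0.0116, 0.072, 0, 0, -5.6, -0.0073, 0.0116, 0.09, 0, 0, -5.6]
}}

```text
clock: 3.75
tool_pos: [0.4293, -0.2851, 0.0718]
eef_rot: [-0.015, 1.0, 0.0, 0.001]
contact_force: [-0.3, -0.3, 0.1]
opening: 0.998
```

```bash
python3 - <<'E'
from plan import *
plan([.4275,-.288,.045],down(181.4))
E
```

```text
from [ 0.4293 -0.2851  0.0718] clock 3.75 rows 2 rot [0.  0.2 0.3] q [ 0.9   0.96 -0.69  2.01  1.12  0.61  1.02] F [-0.3 -0.3  0.1]
call 0
0.001, -0.0014, 0.0134, 0, 0.1, 0.1,  0.002, -0.0029, 0.0268, 0, 0.2, 0.3,  0.002, -0.0029, 0.0268, 0, 0.2, 0.3,  0.002, -0.0029, 0.0268, 0, 0.2, 0.3,  0.002, -0.0029, 0.0268, 0, 0.2, 0.3
```

>>> {"fn": "send_rows", "kwargs": {
  "moves": [0.001, -0.0014, 0.009, 0, 0.1, 0.1, 0.002, -0.003, 0.018, 0, 0.2, 0.3, 0.002, -0.003, 0.027, 0, 0.2, 0.3, 0.002, -0.003, 0.027, 0, 0.2, 0.3, 0.002, -0.003, 0.027, 0, 0.2, 0.3]
}}

```text
clock: 4.17
tool_pos: [0.4276, -0.2883, 0.045]
eef_rot: [-0.012, 1.0, 0.0, -0.0]
contact_force: [-0.0, 0.5, 0.2]
opening: 0.997
```

>>> {"fn": "send_rows", "kwargs": {
  "moves": [0, 0, 0, 0, 0, 0, 0, 0, 0, 0, 0, 0, 0, 0, 0, 0, 0, 0, 0, 0, 0, 0, 0, 0, 0, 0, 0, 0, 0, 0],
  "claw": 1,
  "grip_force": 15
}}

```text
clock: 4.58
tool_pos: [0.4277, -0.2884, 0.0452]
eef_rot: [-0.012, 1.0, 0.0, -0.0]
contact_force: [0.9, -0.7, -0.0]
opening: 0.646
```

>>> {"fn": "send_rows", "kwargs": {
  "moves": [0, 0, 0, 0, 0, 0, 0, 0, 0, 0, 0, 0, 0, 0, 0, 0, 0, 0, 0, 0, 0, 0, 0, 0, 0, 0, 0, 0, 0, 0],
  "grip_force": 25
}}

```text
clock: 5.0
tool_pos: [0.4278, -0.2885, 0.0454]
eef_rot: [-0.012, 1.0, -0.0, -0.0]
contact_force: [-0.5, -1.1, 1.1]
opening: 0.561
```

>>> {"fn": "send_rows", "kwargs": {
  "moves": [0, 0, -0.008, 0, 0, 0, 0, 0, -0.025, 0, 0, 0, 0, 0, -0.05, 0, 0, 0, 0, 0, -0.075, 0, 0, 0, 0, 0, -0.1, 0, 0, 0]
}}

```text
clock: 5.42
tool_pos: [0.4272, -0.288, 0.1465]
eef_rot: [-0.012, 1.0, 0.0, -0.001]
contact_force: [-0.1, 0.6, -1.6]
opening: 0.566
```

```bash
python3 - <<'E'
from fit import *
from plan import *
from plant import imaging
st=r.get_state(); print(st["tool_pos"],st["opening"],st["contact_force"])
cc=[]
for n in ("scene","top"):
    s=imaging.snapshot(n); u,v=proj(s,st["tool_pos"])[0].astype(int); print(n,u,v)
    cv2.imwrite(f"pics/{n}2.png",cv2.resize(s["image"][v-60:v+60,u-80:u+80,::-1],None,fx=4,fy=4,interpolation=cv2.INTER_CUBIC))
    np.savez(f"{n}2.npz", **{k:s[k] for k in ("image","depth","mtx","D","rvec","tvec")})
    for d in imaging.silhouettes("filter",s)[:2]:
        m=d["pixels"]; c=cloud(s)[m]; c=c[~np.isnan(c[:,0])]; print(n,d["score"],m.sum(),np.round(c.min(0),3),np.round(c.max(0),3),np.round(np.median(c,0),3))
    for q in ("filter","filter_dome"):
        for d in imaging.pinpoint(q,s)[:2]:
            print(q,d["score"],atz(s,d["point"]*np.array([560,420]),st["tool_pos"][2]-.016))
E
```

```text
[ 0.4272302  -0.2879522   0.14651204] 0.5663375158913412 [-0.10100999  0.62601335 -1.62129023]
scene 270 115
scene 0.64 113 [ 0.422 -0.431 -0.004] [ 0.465 -0.198  0.218] [ 0.459 -0.274  0.143]
filter 0.5 [ 0.41850961 -0.28908009  0.13051204]
filter 0.32 [ 0.44033666 -0.00169604  0.13051204]
top 426 250
top 0.62 103 [ 0.38  -0.336 -0.   ] [ 0.464 -0.272  0.161] [ 0.419 -0.282  0.15 ]
filter 0.49 [ 0.43534027 -0.2860607   0.13051204]
filter_dome 0.46 [ 0.36670319 -0.28416067  0.13051204]
```

View pics/scene2.png

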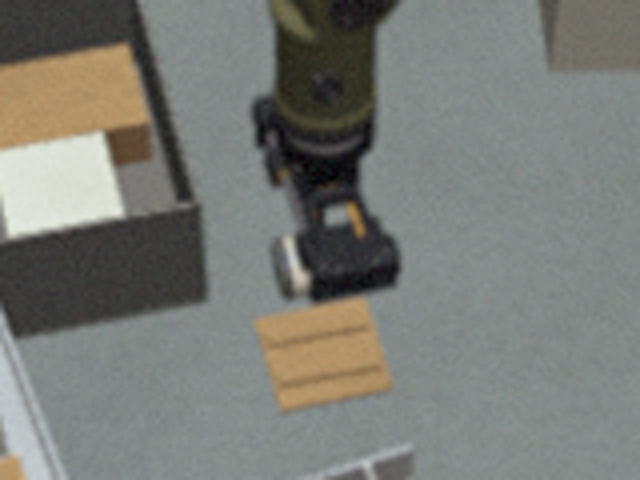

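View pics/top2.png

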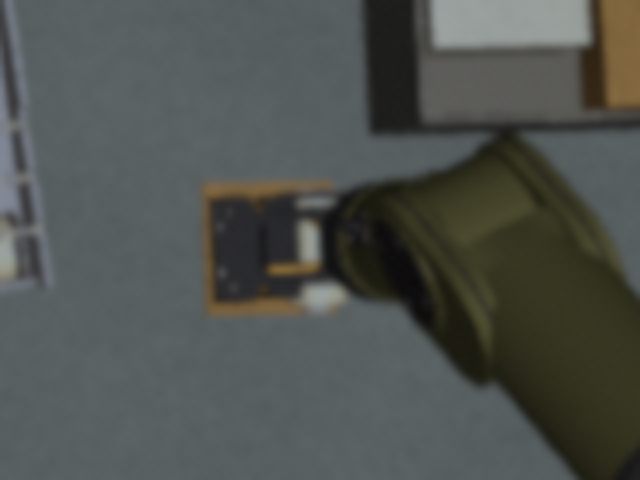

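```bash
python3 - <<'E'
from h import *
T=dict(np.load("top0.npz")); S=dict(np.load("scene0.npz")); T2=dict(np.load("top2.npz"))
for s in (T,S): M=cv2.Rodrigues(s["rvec"])[0]; print("cam",-M.T@np.ravel(s["tvec"]))
g=T["image"].astype(int)
for v in range(232,275): print(v, g[v,411:421].mean(0).astype(int), np.round(atz(T,(416,v),.04)[0],4))
for n,s,b in (("T",T,(390,225,440,275)),("S",S,(245,115,300,165))):
    x0,y0,x1,y1=b; cv2.imwrite(f"pics/f{n}.png",cv2.resize(s["image"][y0:y1,x0:x1,::-1],None,fx=10,fy=10,interpolation=cv2.INTER_CUBIC))
def ends(s,x,y,z,n=""):
    for a in (-.042,.042): print(n,a,np.round(proj(s,[[x+a,y,z+.025],[x+a,y,z],[x+a,y,z-.02],[x+a,y+.025,z],[x+a,y-.025,z]]),1).tolist())
ends(T,.4275,-.288,.029,"T"); ends(S,.4275,-.288,.029,"S")
E
```

```text
cam [0.42035252 0.0879727  1.48588049]
cam [0.68124784 0.67609648 1.33968941]
232 [88 95 97] 0.4829
233 [89 96 97] 0.48
234 [96 97 93] 0.477
235 [109  98  81] 0.474
236 [118  99  70] 0.4711
237 [118  98  69] 0.4681
238 [106  93  74] 0.4651
239 [86 81 74] 0.4622
240 [92 93 90] 0.4592
241 [124 128 122] 0.4562
242 [144 148 140] 0.4533
243 [148 153 144] 0.4503
244 [149 153 145] 0.4474
245 [149 153 145] 0.4444
246 [149 153 145] 0.4414
247 [149 153 145] 0.4385
248 [149 153 145] 0.4355
249 [149 153 145] 0.4326
250 [149 153 145] 0.4296
251 [149 153 145] 0.4266
252 [149 153 145] 0.4237
253 [149 153 145] 0.4207
254 [149 153 145] 0.4178
255 [149 153 145] 0.4148
256 [149 153 144] 0.4119
257 [149 152 144] 0.4089
258 [149 152 145] 0.406
259 [149 152 145] 0.403
260 [149 153 145] 0.4001
261 [149 152 144] 0.3971
262 [148 152 144] 0.3942
263 [147 150 141] 0.3912
264 [142 144 135] 0.3883
265 [133 130 120] 0.3853
266 [123 116 102] 0.3824
267 [118 105  87] 0.3794
268 [108  98  84] 0.3765
269 [95 95 91] 0.3735
270 [87 94 95] 0.3706
271 [86 93 95] 0.3677
272 [85 92 94] 0.3647
273 [85 93 94] 0.3618
274 [85 92 95] 0.3588
T -0.042 [[418.1, 265.0], [415.9, 264.9], [414.2, 264.7], [407.7, 265.1], [424.1, 264.6]]
T 0.042 [[417.0, 236.3], [414.8, 236.7], [413.1, 236.9], [406.6, 236.9], [423.0, 236.5]]
S -0.042 [[282.3, 131.4], [282.1, 135.9], [281.9, 139.5], [284.0, 141.6], [280.2, 130.3]]
S 0.042 [[258.1, 136.2], [258.2, 140.7], [258.3, 144.2], [260.0, 146.5], [256.5, 135.0]]
```

View pics/fT.png

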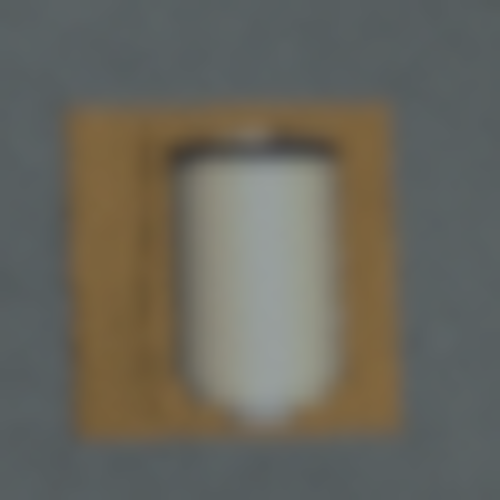

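View pics/fS.png

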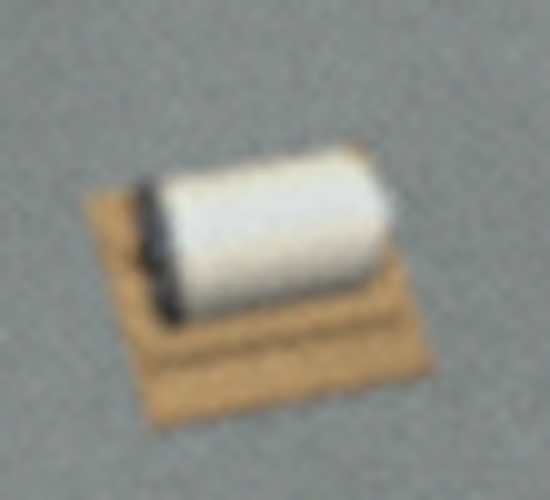

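```bash
python3 - <<'E'
from h import *
T2=dict(np.load("top2.npz")); S2=dict(np.load("scene2.npz"))
for x in (.4242,.4272):
  for n,s in (("T",T2),("S",S2)):
    for a in (-.042,.042): print(n,x,a,np.round(proj(s,[[x+a,-.288,.1305],[x+a,-.288,.1305+.025],[x+a,-.263,.1305],[x+a,-.313,.1305]]),1).tolist())
for n,s,b in (("T",T2,(405,225,455,275)),("S",S2,(245,95,300,145))):
    x0,y0,x1,y1=b; cv2.imwrite(f"pics/g{n}.png",cv2.resize(s["image"][y0:y1,x0:x1,::-1],None,fx=10,fy=10,interpolation=cv2.INTER_CUBIC))
E
```

```text
T 0.4242 -0.042 [[425.2, 266.6], [427.7, 266.8], [416.4, 266.9], [434.0, 266.4]]
T 0.4242 0.042 [[424.0, 236.4], [426.5, 236.0], [415.2, 236.6], [432.8, 236.2]]
S 0.4242 -0.042 [[283.9, 116.5], [284.2, 111.5], [285.9, 122.4], [281.9, 110.8]]
S 0.4242 0.042 [[258.8, 121.5], [258.6, 116.4], [260.6, 127.4], [256.9, 115.6]]
T 0.4272 -0.042 [[425.2, 265.6], [427.7, 265.7], [416.4, 265.8], [434.0, 265.3]]
T 0.4272 0.042 [[424.0, 235.3], [426.4, 234.9], [415.2, 235.6], [432.7, 235.1]]
S 0.4272 -0.042 [[283.0, 116.7], [283.3, 111.7], [285.0, 122.6], [281.0, 110.9]]
S 0.4272 0.042 [[257.9, 121.6], [257.7, 116.6], [259.7, 127.6], [256.0, 115.8]]
```

View pics/gT.png

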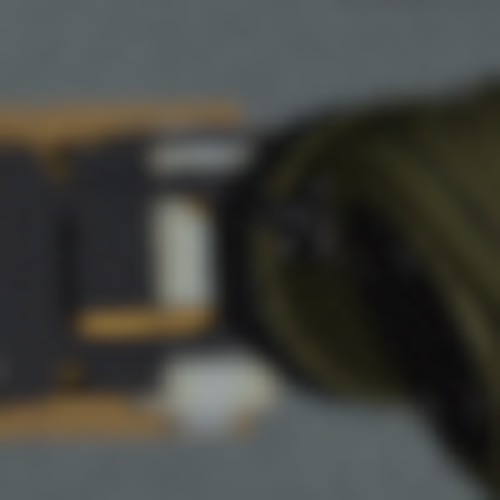

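View pics/gS.png

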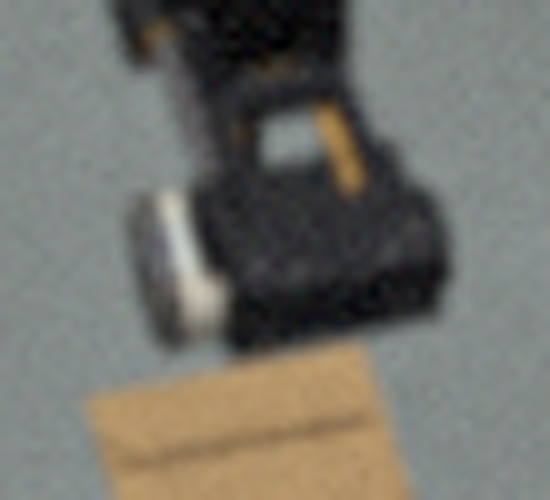

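```bash
cat >> plan.py <<'E'
DX,DY,DA=.5207,-.0350,np.radians(7.1)
RD=R.from_rotvec([0,0,DA])
def D(x,y,z): return RD.apply([x,y,z])+np.array([DX,DY,0])
def place_rot(t):
    t=np.radians(t); z=np.array([np.sin(t),0,-np.cos(t)]); x=np.array([0,1.,0]); return RD*R.from_matrix(np.stack([x,np.cross(z,x),z],1))
def tcp_for_can(dx,dy,h,t,along=.016,offx=.004):
    q=place_rot(t); return D(dx,dy,h)-q.apply([offx,0,along]),q
def lean_rot(deg):
    t=np.radians(deg); z=np.array([np.sin(t),0,-np.cos(t)]); y=np.array([0,-1.,0]); return RD*R.from_matrix(np.stack([np.cross(y,z),y,z],1))
E
python3 - <<'E'
from plan import *
p,q=tcp_for_can(.048,0,.20,11); print(p,tcp_for_can(.048,0,.089,11)[0])
plan(D(-.02,-.17,.25),q,deg=7)
E
```

```text
[ 0.56579681 -0.03341381  0.21570603] [ 0.56579681 -0.03341381  0.10470603]
from [ 0.4269 -0.2882  0.1442] clock 5.8167 rows 13 rot [-9.  -8.2 84. ] q [ 0.97  0.85 -0.8   1.98  0.93  0.74  1.18] F [-0.2  0.1 -1.6]
call 0
-0.0074, 0.0061, -0.0081, -0.7, -0.6, 6.5,  -0.0149, 0.0123, -0.0163, -1.4, -1.3, 12.9,  -0.0223, 0.0184, -0.0244, -2.1, -1.9, 19.4,  -0.0297, 0.0246, -0.0326, -2.8, -2.5, 25.8,  -0.0372, 0.0307, -0.0407, -3.5, -3.2, 32.3
call 1
-0.0033, 0.0097, -0.0074, -0.7, -0.6, 6.5,  -0.0065, 0.0195, -0.0147, -1.4, -1.3, 12.9,  -0.0098, 0.0292, -0.0221, -2.1, -1.9, 19.4,  -0.0131, 0.0389, -0.0294, -2.8, -2.5, 25.8,  -0.0164, 0.0486, -0.0368, -3.5, -3.2, 32.3
call 2
0.0022, 0.0105, -0.0067, -0.7, -0.6, 6.5,  0.0044, 0.021, -0.0134, -1.4, -1.3, 12.9,  0.0065, 0.0314, -0.0201, -2.1, -1.9, 19.4,  0.0065, 0.0314, -0.0201, -2.1, -1.9, 19.4,  0.0065, 0.0314, -0.0201, -2.1, -1.9, 19.4
```

>>> {"fn": "send_rows", "kwargs": {
  "moves": [-0.0074, 0.006, -0.008, -0.7, -0.6, 6.5, -0.015, 0.0123, -0.016, -1.4, -1.3, 12.9, -0.022, 0.0184, -0.0244, -2.1, -1.9, 19.4, -0.03, 0.0246, -0.0326, -2.8, -2.5, 25.8, -0.037, 0.031, -0.041, -3.5, -3.2, 32.3]
}}

```text
clock: 6.23
tool_pos: [0.4633, -0.2559, 0.1845]
eef_rot: [0.269, 0.962, 0.031, 0.025]
contact_force: [-0.4, 0.3, -1.7]
opening: 0.558
```

>>> {"fn": "send_rows", "kwargs": {
  "moves": [-0.0033, 0.0097, -0.0074, -0.7, -0.6, 6.5, -0.0065, 0.0195, -0.0147, -1.4, -1.3, 12.9, -0.01, 0.029, -0.022, -2.1, -1.9, 19.4, -0.013, 0.039, -0.0294, -2.8, -2.5, 25.8, -0.0164, 0.0486, -0.037, -3.5, -3.2, 32.3]
}}

```text
clock: 6.65
tool_pos: [0.4997, -0.2242, 0.2247]
eef_rot: [0.529, 0.845, 0.059, 0.049]
contact_force: [0.3, -1.0, -1.9]
opening: 0.561
```

>>> {"fn": "send_rows", "kwargs": {
  "moves": [0.002, 0.0105, -0.0067, -0.7, -0.6, 6.5, 0.0044, 0.021, -0.0134, -1.4, -1.3, 12.9, 0.0065, 0.0314, -0.02, -2.1, -1.9, 19.4, 0.0065, 0.0314, -0.02, -2.1, -1.9, 19.4, 0.0065, 0.0314, -0.02, -2.1, -1.9, 19.4]
}}

```text
clock: 7.07
tool_pos: [0.5215, -0.2051, 0.2485]
eef_rot: [0.662, 0.744, 0.072, 0.062]
contact_force: [0.1, 0.2, -1.4]
opening: 0.563
```

```bash
python3 - <<'E'
from plan import *
p,q=tcp_for_can(.048,0,.20,11)
plan(p,q,deg=7)
E
```

```text
from [ 0.5215 -0.2051  0.2485] clock 7.0667 rows 8 rot [-0.1 -0.2 -0.4] q [ 0.67  0.61 -0.54  1.91  0.44  0.55  0.  ] F [ 0.1  0.2 -1.4]
call 0
0.0206, 0.0071, 0.0056, 0, 0, -0.1,  0.0413, 0.0142, 0.0112, 0, 0, -0.1,  0.0619, 0.0212, 0.0169, 0, -0.1, -0.2,  0.0826, 0.0283, 0.0225, -0.1, -0.1, -0.2,  0.1032, 0.0354, 0.0281, -0.1, -0.1, -0.3
call 1
0.0206, 0.0072, 0.0056, 0, 0, -0.1,  0.0412, 0.0143, 0.0112, 0, 0, -0.1,  0.0619, 0.0215, 0.0168, 0, -0.1, -0.2,  0.0619, 0.0215, 0.0168, 0, -0.1, -0.2,  0.0619, 0.0215, 0.0168, 0, -0.1, -0.2
```

>>> {"fn": "send_rows", "kwargs": {
  "moves": [0.02, 0.007, 0.0056, 0, 0, 0, 0.041, 0.014, 0.011, 0, 0, -0.1, 0.062, 0.021, 0.017, 0, -0.1, -0.2, 0.0826, 0.028, 0.0225, -0.1, -0.1, -0.2, 0.103, 0.0354, 0.028, -0.1, -0.1, -0.3]
}}

```text
clock: 7.48
tool_pos: [0.548, -0.0981, 0.2264]
eef_rot: [0.659, 0.746, 0.071, 0.062]
contact_force: [0.1, 0.3, -1.6]
opening: 0.563
```

>>> {"fn": "send_rows", "kwargs": {
  "moves": [0.02, 0.007, 0.0056, 0, 0, -0.1, 0.041, 0.0143, 0.011, 0, 0, -0.1, 0.058, 0.02, 0.016, 0, -0.1, -0.2, 0.062, 0.0215, 0.017, 0, -0.1, -0.2, 0.062, 0.0215, 0.017, 0, -0.1, -0.2]
}}

```text
clock: 7.9
tool_pos: [0.5638, -0.0327, 0.2127]
eef_rot: [0.656, 0.749, 0.069, 0.061]
contact_force: [0.5, -0.7, -1.6]
opening: 0.557
```

```bash
python3 - <<'E'
from plan import *
from plant import imaging
p,q=tcp_for_can(.048,0,.12,11)
plan(p,q,step=.02)
for n in ("scene","top"):
    s=imaging.snapshot(n); u,v=proj(s,r.get_state()["tool_pos"])[0].astype(int); print(n,u,v)
    np.savez(f"{n}3.npz", **{k:s[k] for k in ("image","depth","mtx","D","rvec","tvec")})
    cv2.imwrite(f"pics/{n}3.png",cv2.resize(s["image"][v-60:v+60,u-80:u+80,::-1],None,fx=5,fy=5,interpolation=cv2.INTER_CUBIC))
E
```

```text
from [ 0.5638 -0.0327  0.2127] clock 7.9 rows 4 rot [-0.4 -0.   0.4] q [ 0.22  0.64 -0.37  1.96  0.5   0.43 -0.37] F [ 0.5 -0.7 -1.6]
call 0
-0.0002, -0.0031, 0.019, -0.1, 0, 0.1,  -0.0004, -0.0062, 0.038, -0.2, 0, 0.2,  -0.0006, -0.0093, 0.057, -0.3, 0, 0.3,  -0.0009, -0.0124, 0.076, -0.4, 0, 0.4,  -0.0009, -0.0124, 0.076, -0.4, 0, 0.4
scene 245 178
top 335 200
```

View pics/scene3.png

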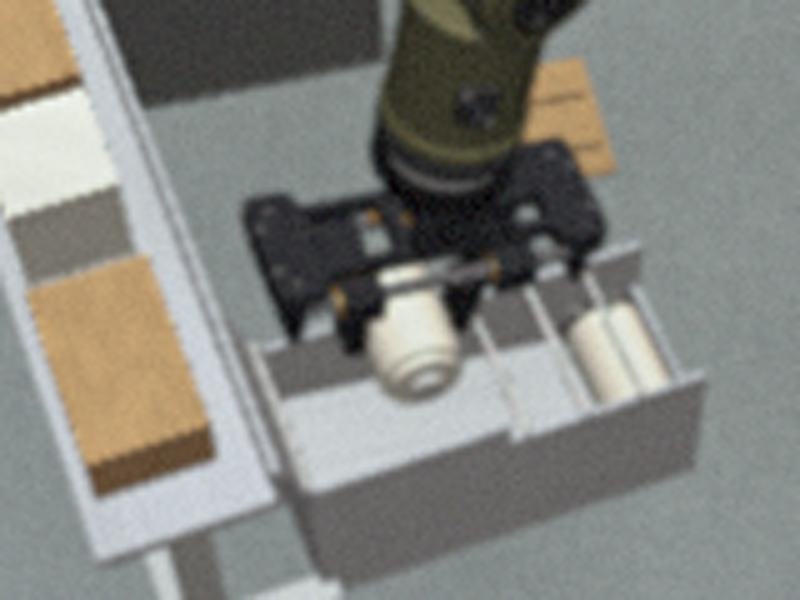

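View pics/top3.png

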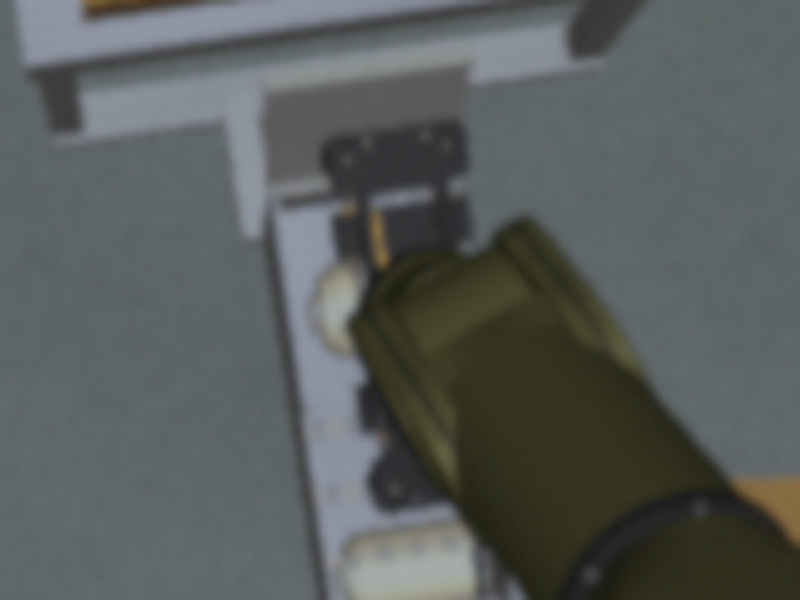

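```bash
python3 - <<'E'
from plan import *
S=dict(np.load("scene3.npz")); T=dict(np.load("top3.npz"))
st=r.get_state(); q=R.from_quat(st["eef_rot"]); p=st["tool_pos"]
c=p+q.apply([0.0,0,.016]); print("can at grip",c)
inv=lambda P: RD.inv().apply(P-np.array([DX,DY,0]))
print(inv(c))
for s,px in ((S,(250.5,193.5)),(T,(317,201.5))): print(inv(atz(s,px,c[2])))
for s in (S,T):
  print(np.round(proj(s,[D(.0457,.042,c[2]),D(.0457,.047,c[2])]),1))
# dispenser wall tops check
for s,n in ((S,"scene"),(T,"top")):
    im=s["image"][:,:,::-1].copy(); im=cv2.resize(im,None,fx=4,fy=4,interpolation=cv2.INTER_CUBIC)
    def line(a,b,col=(0,0,255)):
        A=proj(s,[D(*a),D(*b)]); A=((A+.5)*4).astype(int); cv2.line(im,tuple(map(int,A[0])),tuple(map(int,A[1])),col,1)
    for y in (.048,-.048,.052,-.052): line((0,y,.137),(.12,y,.137)); line((-.12,y,.118),(0,y,.118))
    line((.12,-.048,.132),(.12,.048,.132)); line((.158,-.17,.357),(.158,.17,.357)); line((.16,-.054,.263),(.16,.054,.263),(0,255,0)); line((.124,-.054,.14),(.124,.054,.14),(0,255,0))
    u,v=proj(s,D(.03,0,.15))[0]*4; u=int(u);v=int(v)
    cv2.imwrite(f"pics/ov_{n}.png",im[v-290:v+290,u-380:u+380])
E
```

```text
can at grip [ 0.5665753  -0.03530465  0.19741563]
[ 0.04548588 -0.00597257  0.19741563]
[0.04462716 0.03743871 0.19741563]
[0.04766034 0.04172603 0.19741563]
[[250.7 194.9]
 [251.3 196.4]]
[[317.  202.2]
 [315.1 202.5]]
```

View pics/ov_scene.png

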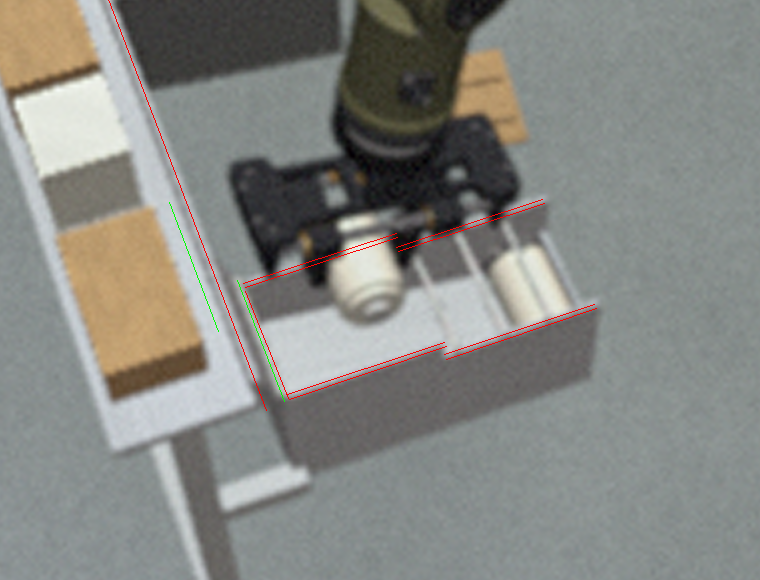

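View pics/ov_top.png

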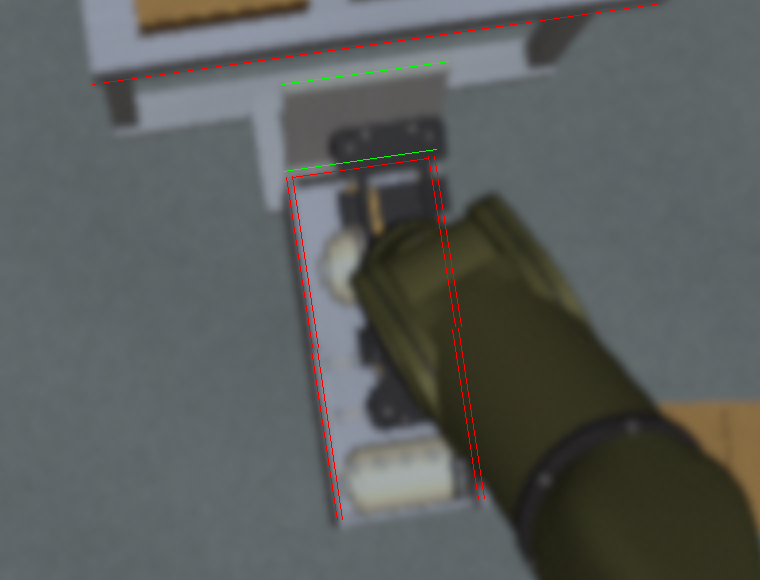

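```bash
python3 - <<'E'
from plan import *
p,q=tcp_for_can(.047,0,.105,12,along=.0164,offx=.0035)
plan(p,q,step=.02)
print(tcp_for_can(.047,0,.0889,12,along=.0164,offx=.0035)[0])
E
```

```text
from [ 0.5636 -0.0356  0.2131] clock 8.0 rows 5 rot [-1.3  0.1  0.2] q [ 0.22  0.64 -0.36  1.96  0.5   0.44 -0.37] F [-0.4 -0.2 -2.8]
call 0
0.0005, -0.0032, 0.0181, -0.3, 0, 0,  0.0011, -0.0064, 0.0363, -0.5, 0, 0.1,  0.0016, -0.0096, 0.0544, -0.8, 0.1, 0.1,  0.0021, -0.0128, 0.0726, -1.1, 0.1, 0.1,  0.0027, -0.016, 0.0907, -1.3, 0.1, 0.2
[ 0.5643886  -0.03308534  0.10494162]
```

>>> {"fn": "send_rows", "kwargs": {
  "moves": [0.0025, -0.001, 0.005, -0.5, 0, 0.1, 0.0027, -0.003, 0.017, -1.3, 0.1, 0.2, 0.0027, -0.006, 0.034, -1.3, 0.1, 0.2, 0.0027, -0.009, 0.051, -1.3, 0.1, 0.2, 0.0027, -0.012, 0.068, -1.3, 0.1, 0.2]
}}

```text
clock: 8.42
tool_pos: [0.5637, -0.036, 0.1436]
eef_rot: [0.66, 0.744, 0.077, 0.07]
contact_force: [-0.3, 0.0, -2.6]
opening: 0.562
```

```bash
python3 - <<'E'
from plan import *
p,q=tcp_for_can(.047,0,.095,12,along=.0164,offx=.0035)
plan(p,q,n=4)
E
```

```text
from [ 0.5637 -0.036   0.1436] clock 8.4167 rows 4 rot [-0.1  0.1 -0.2] q [ 0.11  0.74 -0.19  2.04  0.6   0.2  -0.47] F [-0.3  0.  -2.6]
call 0
0.0007, -0.0014, 0.008, 0, 0, 0,  0.0014, -0.0029, 0.016, 0, 0.1, -0.1,  0.0021, -0.0043, 0.024, 0, 0.1, -0.1,  0.0029, -0.0058, 0.0321, -0.1, 0.1, -0.2,  0.0029, -0.0058, 0.0321, -0.1, 0.1, -0.2
```

>>> {"fn": "send_rows", "kwargs": {
  "moves": [0.002, 0, 0.002, 0, 0, -0.1, 0.003, -0.002, 0.01, 0, 0.1, -0.2, 0.003, -0.004, 0.02, 0, 0.1, -0.2, 0.003, -0.0055, 0.029, -0.1, 0.1, -0.2, 0.003, -0.0058, 0.032, -0.1, 0.1, -0.2]
}}

```text
clock: 8.83
tool_pos: [0.5641, -0.0338, 0.1106]
eef_rot: [0.659, 0.745, 0.078, 0.07]
contact_force: [0.3, -0.5, -1.3]
opening: 0.561
```

```bash
python3 - <<'E'
from plan import *
from plant import imaging
p,q=tcp_for_can(.047,0,.087,12,along=.0164,offx=.0035)
plan(p,q,n=4)
for n in ("scene","top"):
    s=imaging.snapshot(n); u,v=proj(s,r.get_state()["tool_pos"])[0].astype(int); print(n,u,v)
    cv2.imwrite(f"pics/{n}4.png",cv2.resize(s["image"][v-50:v+50,u-65:u+65,::-1],None,fx=6,fy=6,interpolation=cv2.INTER_CUBIC))
E
```

```text
from [ 0.5641 -0.0338  0.1106] clock 8.8333 rows 4 rot [ 0.   0.1 -0. ] q [ 0.06  0.8  -0.11  2.05  0.62  0.1  -0.5 ] F [ 0.3 -0.5 -1.3]
call 0
0.0002, -0.0003, 0.0019, 0, 0, 0,  0.0004, -0.0006, 0.0037, 0, 0, 0,  0.0005, -0.0009, 0.0056, 0, 0.1, 0,  0.0007, -0.0012, 0.0075, 0, 0.1, 0,  0.0007, -0.0012, 0.0075, 0, 0.1, 0
scene 246 197
top 331 204
```

View pics/scene4.png

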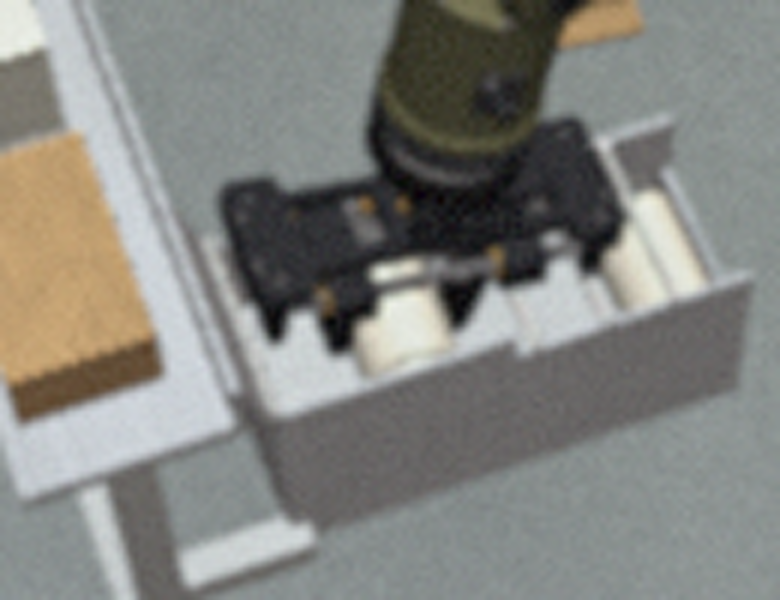

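View pics/top4.png

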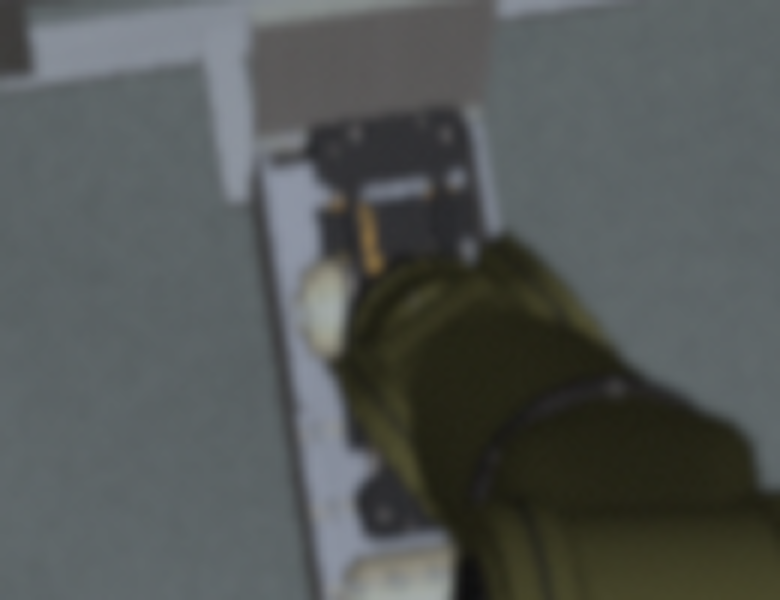

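>>> {"fn": "send_rows", "kwargs": {
  "moves": [0.0002, 0, 0.0015, 0, 0, 0, 0.0004, -0.0005, 0.003, 0, 0, 0, 0.0005, -0.001, 0.0045, 0, 0, 0, 0.0005, -0.001, 0.006, 0, 0, 0, 0.0005, -0.001, 0.006, 0, 0, 0]
}}

```text
clock: 9.35
tool_pos: [0.5646, -0.033, 0.1049]
eef_rot: [0.658, 0.745, 0.078, 0.07]
contact_force: [-0.1, 0.6, -1.8]
opening: 0.562
```

>>> {"fn": "send_rows", "kwargs": {
  "moves": [0, 0, 0.001, 0, 0, 0, 0, 0, 0.002, 0, 0, 0, 0, 0, 0.003, 0, 0, 0, 0, 0, 0.003, 0, 0, 0, 0, 0, 0.003, 0, 0, 0]
}}

```text
clock: 9.77
tool_pos: [0.5648, -0.033, 0.1045]
eef_rot: [0.658, 0.745, 0.078, 0.071]
contact_force: [-8.8, 0.1, 24.3]
opening: 0.563
```

>>> {"fn": "send_rows", "kwargs": {
  "moves": [0, 0, 0, 0, 0, 0, 0, 0, 0, 0, 0, 0, 0, 0, 0, 0, 0, 0, 0, 0, 0, 0, 0, 0, 0, 0, 0, 0, 0, 0]
}}

```text
clock: 10.18
tool_pos: [0.565, -0.033, 0.1047]
eef_rot: [0.658, 0.745, 0.079, 0.071]
contact_force: [-2.5, 0.5, 5.2]
opening: 0.56
```

>>> {"fn": "send_rows", "kwargs": {
  "moves": [0, 0, 0, 0, 0, 0, 0, 0, 0, 0, 0, 0, 0, 0, 0, 0, 0, 0, 0, 0, 0, 0, 0, 0, 0, 0, 0, 0, 0, 0],
  "claw": -0.27
}}

```text
clock: 10.6
tool_pos: [0.565, -0.0329, 0.1045]
eef_rot: [0.658, 0.745, 0.079, 0.071]
contact_force: [-0.0, -0.0, -0.7]
opening: 0.634
```

>>> {"fn": "send_rows", "kwargs": {
  "moves": [0, 0.001, -0.005, 0, 0, 0, 0, 0.003, -0.013, 0, 0, 0, 0, 0.005, -0.023, 0, 0, 0, 0, 0.0075, -0.035, 0, 0, 0, 0, 0.01, -0.048, 0, 0, 0]
}}

```text
clock: 11.02
tool_pos: [0.5646, -0.0329, 0.1541]
eef_rot: [0.658, 0.745, 0.078, 0.071]
contact_force: [0.6, 0.1, -0.2]
opening: 0.636
```

>>> {"fn": "send_rows", "kwargs": {
  "moves": [0, 0.003, -0.015, 0, 0, 0, 0, 0.006, -0.03, 0, 0, 0, 0, 0.008, -0.04, 0, 0, 0, 0, 0.012, -0.055, 0, 0, 0, 0, 0.015, -0.07, 0, 0, 0]
}}

```text
clock: 11.43
tool_pos: [0.5644, -0.0329, 0.2267]
eef_rot: [0.658, 0.745, 0.078, 0.071]
contact_force: [0.2, -0.5, 0.2]
opening: 0.638
```

```bash
python3 - <<'E'
from plan import *
from plant import imaging
for n in ("scene",):
    s=imaging.snapshot(n); u,v=proj(s,D(-.02,0,.1))[0].astype(int); print(n,u,v)
    cv2.imwrite(f"pics/{n}5.png",cv2.resize(s["image"][v-50:v+50,u-65:u+65,::-1],None,fx=6,fy=6,interpolation=cv2.INTER_CUBIC))
E
```

```text
scene 267 193
```

View pics/scene5.png

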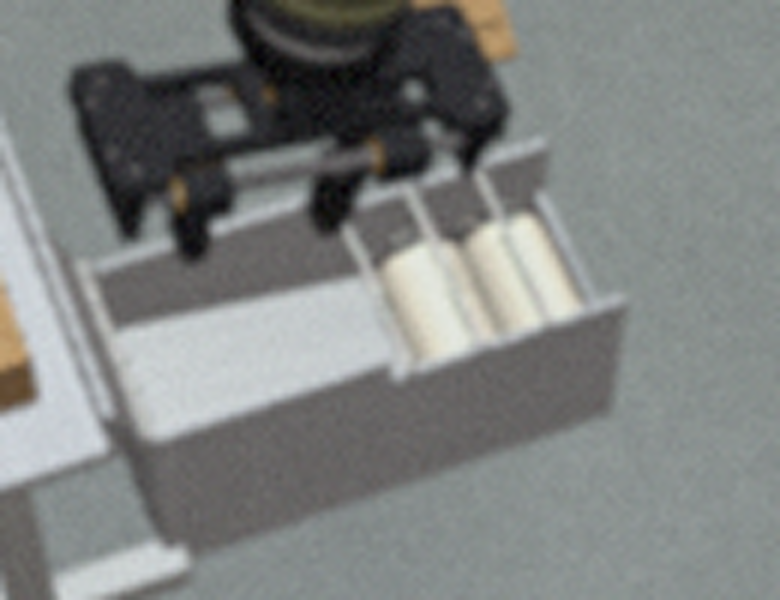

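```bash
cat >> plan.py <<'E'
def lid_tcp(s,n,lean=50,y=0.):
    q=lean_rot(lean); t=np.radians(lean); b=np.array([-np.sin(t),0,np.cos(t)]); nn=np.array([np.cos(t),0,np.sin(t)])
    tip=np.array([.160,y,.263])+n*nn-s*b
    return D(*(tip+.022*b)),q
E
python3 - <<'E'
from plan import *
plan(D(0,0,.31),R.from_quat(r.get_state()["eef_rot"]),n=4)
p,q=lid_tcp(-.12,.02); print(p)
E
```

```text
from [ 0.566  -0.0328  0.2295] clock 11.4833 rows 4 rot [0. 0. 0.] q [ 0.23  0.61 -0.39  1.96  0.52  0.43 -0.4 ] F [ 0.1 -0.5  2. ]
call 0
0.0008, -0.0067, -0.0221, 0, 0, 0,  0.0016, -0.0135, -0.0442, 0, 0, 0,  0.0023, -0.0202, -0.0662, 0, 0, 0,  0.0031, -0.0269, -0.0883, 0, 0, 0,  0.0031, -0.0269, -0.0883, 0, 0, 0
[ 0.58428609 -0.02707993  0.36959673]
```

>>> {"fn": "send_rows", "kwargs": {
  "moves": [0, -0.005, -0.016, 0, 0, 0, 0.001, -0.0115, -0.038, 0, 0, 0, 0.002, -0.018, -0.06, 0, 0, 0, 0.003, -0.025, -0.082, 0, 0, 0, 0.003, -0.027, -0.088, 0, 0, 0],
  "claw": 1
}}

```text
clock: 11.9
tool_pos: [0.5203, -0.0351, 0.312]
eef_rot: [0.658, 0.745, 0.081, 0.074]
contact_force: [-0.3, 0.5, 0.4]
opening: 0.283
```

```bash
python3 - <<'E'
from plan import *
p,q=lid_tcp(-.14,.02)
plan(p,q,deg=6.5)
E
```

```text
from [ 0.5203 -0.0351  0.312 ] clock 11.9 rows 15 rot [-29.1  29.5  86.6] q [ 0.35  0.44 -0.52  1.98  0.4   0.58 -0.3 ] F [-0.3  0.5  0.4]
call 0
0, 0.0042, -0.0039, -1.9, 2, 5.8,  0, 0.0084, -0.0077, -3.9, 3.9, 11.5,  0, 0.0127, -0.0116, -5.8, 5.9, 17.3,  -0.0001, 0.0169, -0.0155, -7.8, 7.9, 23.1,  -0.0001, 0.0211, -0.0193, -9.7, 9.8, 28.9
call 1
0.0027, 0.0041, -0.0029, -1.9, 2, 5.8,  0.0055, 0.0082, -0.0058, -3.9, 3.9, 11.5,  0.0082, 0.0123, -0.0087, -5.8, 5.9, 17.3,  0.0109, 0.0164, -0.0116, -7.8, 7.9, 23.1,  0.0137, 0.0205, -0.0145, -9.7, 9.8, 28.9
call 2
0.0049, 0.0025, -0.0017, -1.9, 2, 5.8,  0.0097, 0.0051, -0.0033, -3.9, 3.9, 11.5,  0.0146, 0.0076, -0.005, -5.8, 5.9, 17.3,  0.0194, 0.0102, -0.0066, -7.8, 7.9, 23.1,  0.0243, 0.0127, -0.0083, -9.7, 9.8, 28.9
```

>>> {"fn": "send_rows", "kwargs": {
  "moves": [0, 0.004, -0.004, -1.9, 2, 5.8, 0, 0.0084, -0.0077, -3.9, 3.9, 11.5, 0, 0.0127, -0.0116, -5.8, 5.9, 17.3, 0, 0.017, -0.0155, -7.8, 7.9, 23.1, 0, 0.021, -0.0193, -9.7, 9.8, 28.9]
}}

```text
clock: 12.32
tool_pos: [0.5368, -0.0337, 0.3352]
eef_rot: [0.806, 0.549, 0.215, 0.043]
contact_force: [0.1, -0.5, 0.2]
opening: 0.006
```

>>> {"fn": "send_rows", "kwargs": {
  "moves": [0.0027, 0.004, -0.003, -1.9, 2, 5.8, 0.0055, 0.008, -0.006, -3.9, 3.9, 11.5, 0.008, 0.0123, -0.0087, -5.8, 5.9, 17.3, 0.011, 0.0164, -0.0116, -7.8, 7.9, 23.1, 0.0137, 0.0205, -0.0145, -9.7, 9.8, 28.9]
}}

```text
clock: 12.73
tool_pos: [0.5533, -0.0338, 0.3622]
eef_rot: [0.893, 0.312, 0.326, 0.005]
contact_force: [2.5, -2.3, 2.2]
opening: 0.001
```

```bash
python3 - <<'E'
from plan import *
p,q=lid_tcp(-.14,.02)
plan(p,q,deg=6.5)
E
```

```text
from [ 0.5533 -0.0338  0.3622] clock 12.7333 rows 5 rot [-9.9 10.5 28.1] q [ 0.58  0.37 -0.63  2.16 -0.24  0.04 -0.61] F [ 2.5 -2.3  2.2]
call 0
0.0048, 0.0018, -0.0011, -2, 2.1, 5.6,  0.0095, 0.0037, -0.0023, -3.9, 4.2, 11.3,  0.0143, 0.0055, -0.0034, -5.9, 6.3, 16.9,  0.019, 0.0073, -0.0046, -7.9, 8.4, 22.5,  0.0238, 0.0092, -0.0057, -9.9, 10.5, 28.1
```

```bash
cat > fk.py <<'E'
import numpy as np, itertools
from scipy.spatial.transform import Rotation as R
from scipy.optimize import least_squares
def fk(q,g,P):
    d1,d3,d5,d7,a1,a3,a4,o7,o1=P
    rz=lambda a:R.from_rotvec([0,0,a]); ry=lambda a:R.from_rotvec([0,a,0])
    r=rz(g[0]*q[0]+o1); p=np.array([0,0,d1])
    r=r*ry(q[1]); p=p+r.apply([a1,0,0])
    r=r*rz(g[1]*q[2]); p=p+r.apply([a3,0,d3])
    r=r*ry(q[3]); p=p+r.apply([a4,0,0])
    r=r*rz(g[2]*q[4]); p=p+r.apply([0,0,d5])
    r=r*ry(q[5]); 
    r=r*rz(g[3]*q[6]+o7); p=p+r.apply([0,0,d7])
    return p,r
E
python3 - <<'E'
from fk import *
from plant import r as rob
st=rob.get_state(); print(st["q"],st["qd"],st["tool_pos"])
dat=[([1.28474565,0.68997196,-0.19453673,1.56634439,0.15731128,0.90252932,-0.21514409],[.19628867,-.59274226,.259918],[.98723358,.159276475,-2.1e-4,-9e-4]),
([1.17,.71,-.6,1.9,.59,.72,.63],[.3306,-.415,.2034],[.549,.836,0,.001]),
([1.0,.82,-.81,1.97,.88,.75,1.15],[.4193,-.2988,.1632],[.037,.999,-.001,.001]),
([.9,.96,-.69,2.01,1.12,.61,1.02],[.4293,-.2851,.0718],[-.015,1,0,.001]),
([.67,.61,-.54,1.91,.44,.55,0],[.5215,-.2051,.2485],[.662,.744,.072,.062]),
([.11,.74,-.19,2.04,.6,.2,-.47],[.5637,-.036,.1436],[.66,.744,.077,.07]),
([.06,.8,-.11,2.05,.62,.1,-.5],[.5641,-.0338,.1106],[.659,.745,.078,.07]),
([.23,.61,-.39,1.96,.52,.43,-.4],[.566,-.0328,.2295],[.658,.745,.078,.071]),
([.35,.44,-.52,1.98,.4,.58,-.3],[.5203,-.0351,.312],[.658,.745,.081,.074]),
(st["q"],st["tool_pos"],st["eef_rot"])]
best=None
for g in itertools.product((-1,1),repeat=4):
  for o7 in (0,np.pi/2,np.pi,-np.pi/2):
    def f(P):
        e=[]
        for q,p,o in dat:
            a,b=fk(q,g,P); e+=list((a-p)*5)+list((b.inv()*R.from_quat(o)).as_rotvec())
        return np.array(e)
    s=least_squares(f,[.34,.4,.4,.2,0,0,0,o7,0],loss="soft_l1",f_scale=.1)
    if best is None or s.cost<best[0]: best=(s.cost,g,s.x,f(s.x)); print(s.cost,g,np.round(s.x,3))
print(np.round(best[3].reshape(-1,6),3))
np.savez("fk.npz",g=best[1],P=best[2])
E
```

```text
[ 0.57769577  0.37330794 -0.6293066   2.16475651 -0.23530108  0.04216444
 -0.61462484] [ 0.14239734 -0.14732503 -0.10368889 -0.02262    -1.78801644 -0.0078123
  0.57337569] [ 0.55325497 -0.03378102  0.36222747]
0.003783388668010131 (-1, -1, -1, -1) [ 0.332  0.575  0.352  0.304  0.006 -0.019  0.003  1.503 -0.07 ]
[[-0.002 -0.002 -0.008 -0.    -0.    -0.002]
 [-0.01   0.007 -0.002 -0.002 -0.007 -0.004]
 [-0.01  -0.012  0.02   0.007 -0.001 -0.003]
 [ 0.005 -0.016  0.025  0.005  0.003 -0.005]
 [ 0.016  0.007  0.006  0.003  0.009  0.002]
 [-0.022  0.015 -0.015 -0.006  0.017  0.007]
 [ 0.003  0.014 -0.014  0.003  0.017 -0.003]
 [ 0.01   0.014  0.     0.012  0.014  0.001]
 [-0.004 -0.001  0.     0.005  0.018 -0.006]
 [ 0.005 -0.01  -0.011  0.04   0.016  0.013]]
```

```bash
cat >> fk.py <<'E'
_d=np.load("fk.npz"); G=_d["g"]; PP=_d["P"]
LO=np.array([-3.01,-.46,-1.47,.13,-1,.04,-2.66]); HI=np.array([3.01,2.08,1.51,2.56,4.14,2.09,2.66])
def ik(p,q,seed,w=.002,m=.03):
    def f(x):
        a,b=fk(x,G,PP); return np.r_[(a-p)*10,(b.inv()*q).as_rotvec()*3,w*(x-seed)]
    s=least_squares(f,np.clip(seed,LO+m+.001,HI-m-.001),bounds=(LO+m,HI-m))
    a,b=fk(s.x,G,PP); return s.x,np.linalg.norm(a-p),np.linalg.norm((b.inv()*q).as_rotvec())
E
python3 - <<'E'
from plan import *
from fk import *
rng=np.random.default_rng(0)
q0=r.get_state()["q"]
for lean in (38,44,50):
  for half in (0,1):
    for nm,(s,n) in dict(out=(-.14,.02),inn=(.03,.02)).items():
      p,q=lid_tcp(s,n,lean)
      if half: q=q*R.from_rotvec([0,0,np.pi])
      sols=[]
      for k in range(25):
        seed=LO+(HI-LO)*rng.random(7) if k>1 else q0
        if k%3==0: seed=np.array([q0[0],.4,-.3*rng.random(),2.1,np.pi,.3,-1.4+rng.normal()*.3])
        x,e,o=ik(p,q,seed)
        if e<.002 and o<.01: sols.append((np.round(np.abs(x-q0).max(),2),np.round(x,2)))
      sols.sort(key=lambda t:t[0])
      print(lean,half,nm,len(sols)); 
      for s_ in sols[:4]: print("   ",s_[0],s_[1])
E
```

```text
38 0 out 13
    0.48 [ 0.2   0.31 -0.22  2.02 -0.36  0.18 -1.09]
    1.52 [ 0.52  0.36 -0.69  2.02  0.7   0.22 -2.14]
    1.58 [ 0.55  0.37 -0.73  2.02  0.76  0.23 -2.2 ]
    1.84 [ 0.66  0.41 -0.93  2.02  1.02  0.32 -2.45]
38 0 inn 9
    3.05 [ 0.18  0.64 -0.31  1.94  2.42  0.1   2.43]
    3.06 [ 0.18  0.64 -0.31  1.94  2.41  0.1   2.45]
    3.07 [ 0.14  0.64 -0.24  1.94  2.84  0.08  2.01]
    3.24 [ 0.21  0.65 -0.36  1.94  2.23  0.12  2.63]
38 1 out 12
    1.32 [ 0.69  0.43 -0.99  2.02  1.08  0.36  0.63]
    1.42 [ 0.6   0.39 -0.83  2.02  0.9   0.27  0.81]
    1.47 [ 0.78  0.51 -1.19  2.01  1.23  0.49  0.49]
    1.52 [ 0.81  0.55 -1.28  2.01  1.29  0.57  0.45]
38 1 inn 16
    2.02 [ 0.64  1.06 -1.44  1.93  1.79  1.    0.22]
    2.02 [ 0.64  1.06 -1.44  1.93  1.79  1.    0.22]
    2.06 [ 0.41  0.73 -0.73  1.94  1.82  0.36 -0.03]
    2.08 [ 0.38  0.71 -0.67  1.94  1.85  0.32 -0.07]
44 0 out 6
    2.94 [ 0.47  0.33 -0.57  2.16  2.53  0.07  2.33]
    3.24 [ 0.52  0.34 -0.64  2.16  2.23  0.1   2.63]
    3.24 [ 0.52  0.34 -0.64  2.16  2.23  0.1   2.63]
    3.24 [ 0.52  0.34 -0.64  2.16  
[... 877 characters left out ...]
32  0.19  2.29  3.91  0.43  0.96]
50 0 inn 7
    3.24 [ 0.53  0.84 -0.95  2.1   2.42  0.66  2.63]
    3.53 [ 0.12  0.66 -0.17  2.1   3.29  0.47  1.56]
    4.05 [-0.21  0.68  0.38  2.1   3.81  0.62  0.93]
    4.05 [-0.21  0.68  0.39  2.1   3.82  0.63  0.92]
50 1 out 15
    2.25 [ 0.89  0.67 -1.44  2.28  2.02  0.71 -0.24]
    2.3 [ 0.88  0.62 -1.37  2.28  2.07  0.64 -0.3 ]
    2.59 [ 0.78  0.48 -1.08  2.29  2.35  0.44 -0.6 ]
    2.7 [ 0.74  0.45 -0.99  2.29  2.46  0.4  -0.71]
50 1 inn 18
    2.4 [ 0.66  1.11 -1.44  2.09  2.16  1.04 -0.06]
    2.4 [ 0.66  1.11 -1.44  2.09  2.16  1.04 -0.06]
    2.41 [ 0.66  1.08 -1.39  2.09  2.18  1.   -0.1 ]
    2.54 [ 0.59  0.91 -1.11  2.1   2.31  0.76 -0.35]
```

```bash
cat > sim.py <<'E'
from plan import *
from fk import *
from scipy.spatial.transform import Slerp
HALF=R.from_rotvec([0,0,np.pi])
def lidpose(s,n,lean): p,q=lid_tcp(s,n,lean); return p,q*HALF
def seg(x,p1,q1,deg=6.5,step=.025,verbose=True):
    p0,q0=fk(x,G,PP); rel=(q0.inv()*q1).as_rotvec()
    N=int(np.ceil(max(np.degrees(np.linalg.norm(rel))/deg,np.linalg.norm(p1-p0)/step)))
    for k in range(1,N+1):
        xn,e,o=ik(p0+(p1-p0)*k/N,q0*R.from_rotvec(rel*k/N),x,w=.01,m=.0)
        if verbose: print(k,np.round(xn,2),"dq",np.round(np.abs(xn-x).max()*12,1),"e %.4f %.3f"%(e,o))
        x=xn
    return x
E
python3 - <<'E'
from sim import *
x=r.get_state()["q"]
print("back to 9"); x=seg(x,np.array([.5203,-.0351,.33]),R.from_quat([.658,.745,.081,.074]),verbose=False); print(np.round(x,2))
for lean in (46,):
    y=seg(x,*lidpose(-.14,.02,lean)); print("in"); y=seg(y,*lidpose(.03,.02,lean))
E
```

```text
back to 9
[ 0.37  0.42 -0.52  1.94  0.32  0.63 -0.21]
1 [ 0.35  0.41 -0.53  1.96  0.38  0.6  -0.17] dq 0.7 e 0.0000 0.000
2 [ 0.34  0.39 -0.53  1.98  0.44  0.57 -0.14] dq 0.7 e 0.0000 0.000
3 [ 0.33  0.38 -0.52  1.99  0.5   0.53 -0.1 ] dq 0.7 e 0.0000 0.000
4 [ 0.32  0.37 -0.52  2.01  0.56  0.49 -0.07] dq 0.8 e 0.0000 0.000
5 [ 0.32  0.36 -0.51  2.04  0.63  0.45 -0.03] dq 0.8 e 0.0000 0.000
6 [ 0.31  0.35 -0.5   2.06  0.7   0.4  -0.  ] dq 0.8 e 0.0000 0.000
7 [ 0.3   0.34 -0.48  2.08  0.77  0.35  0.03] dq 0.9 e 0.0000 0.000
8 [ 0.28  0.33 -0.45  2.1   0.86  0.29  0.05] dq 1.0 e 0.0000 0.000
9 [ 0.26  0.32 -0.41  2.12  0.95  0.23  0.07] dq 1.1 e 0.0000 0.000
10 [ 0.23  0.31 -0.34  2.14  1.05  0.16  0.08] dq 1.2 e 0.0000 0.000
11 [ 0.15  0.3  -0.21  2.16  1.15  0.06  0.09] dq 1.6 e 0.0000 0.000
12 [ 0.38  0.32 -0.52  2.17  1.73  0.15 -0.38] dq 7.0 e 0.0000 0.000
13 [ 0.51  0.35 -0.68  2.18  1.94  0.19 -0.46] dq 2.5 e 0.0000 0.000
14 [ 0.6   0.37 -0.8   2.19  2.08  0.22 -0.48] dq 1.7 e 0.0000 0.000
15 [ 0.68  0.4  -0.89  2.2   2.19  0.24 -0.46] dq 1.4 e 0.0000 0.000
in
1 [ 0.64  0.46 -0.89  2.19  2.21  0.3  -0.47] dq 0.8 e 0.0000 0.000
2 [ 0.61  0.52 -0.88  2.17  2.23  0.36 -0.48] dq 0.7 e 0.0000 0.000
3 [ 0.58  0.58 -0.88  2.15  2.25  0.4  -0.48] dq 0.7 e 0.0000 0.000
4 [ 0.55  0.63 -0.87  2.13  2.27  0.44 -0.48] dq 0.6 e 0.0000 0.000
5 [ 0.53  0.68 -0.86  2.11  2.29  0.47 -0.48] dq 0.6 e 0.0000 0.000
6 [ 0.5   0.73 -0.85  2.08  2.3   0.5  -0.48] dq 0.6 e 0.0000 0.000
7 [ 0.48  0.78 -0.84  2.05  2.32  0.52 -0.47] dq 0.6 e 0.0000 0.000
```

```bash
python3 - <<'E'
from sim import *
x=r.get_state()["q"]
x9=seg(x,np.array([.5203,-.0351,.33]),R.from_quat([.658,.745,.081,.074]),verbose=False); print(np.round(x9,2))
print("A: down yaw 187 then lean")
y=seg(x9,np.array([.5,-.035,.36]),down(187.1)); y=seg(y,*lidpose(-.14,.02,46))
# best-conditioned target and joint interpolation
p,q=lidpose(-.14,.02,46)
for w3 in (-.9,-1.1,-1.3):
    t,e,o=ik(p,q,np.array([.7,.45,w3,2.2,2.1,.4,-.4]),w=.02); print("tgt",np.round(t,2),e,o)
E
```

```text
[ 0.37  0.42 -0.52  1.94  0.32  0.63 -0.21]
A: down yaw 187 then lean
1 [ 0.4   0.43 -0.57  1.93  0.33  0.66 -0.11] dq 1.2 e 0.0000 0.000
2 [ 0.43  0.44 -0.62  1.92  0.34  0.69 -0.01] dq 1.2 e 0.0000 0.000
3 [ 0.46  0.45 -0.66  1.9   0.35  0.73  0.09] dq 1.2 e 0.0000 0.000
4 [ 0.49  0.46 -0.71  1.89  0.36  0.76  0.19] dq 1.2 e 0.0000 0.000
5 [ 0.51  0.47 -0.75  1.88  0.38  0.8   0.28] dq 1.1 e 0.0000 0.000
6 [ 0.53  0.48 -0.78  1.86  0.39  0.83  0.38] dq 1.1 e 0.0000 0.000
7 [ 0.54  0.49 -0.82  1.85  0.41  0.87  0.47] dq 1.1 e 0.0000 0.000
8 [ 0.56  0.5  -0.86  1.83  0.42  0.91  0.56] dq 1.1 e 0.0000 0.000
9 [ 0.57  0.51 -0.89  1.82  0.44  0.95  0.65] dq 1.1 e 0.0000 0.000
10 [ 0.58  0.52 -0.92  1.81  0.46  0.98  0.73] dq 1.0 e 0.0000 0.000
11 [ 0.58  0.54 -0.95  1.8   0.48  1.02  0.82] dq 1.0 e 0.0000 0.000
12 [ 0.59  0.55 -0.98  1.79  0.5   1.05  0.91] dq 1.0 e 0.0000 0.000
13 [ 0.59  0.56 -1.01  1.78  0.52  1.09  0.99] dq 1.0 e 0.0000 0.000
14 [ 0.59  0.57 -1.04  1.77  0.54  1.12  1.08] dq 1.0 e 0.0000 0.000
1 [ 0.63  0.54 -1.05  1.81  0.57  1.01  1.06] dq 1.4 e 0.0000 0.000
2 [ 0.66  0.51 -1.06  1.86  0.6   0.89  1.04] dq 1.5 e 0.0000 0.000
3 [ 0.69  0.48 -1.06  1.92  0.65  0.76  1.01] dq 1.6 e 0.0000 0.000
4 [ 0.71  0.45 -1.04  1.97  0.7   0.62  0.97] dq 1.7 e 0.0000 0.000
5 [ 0.7   0.41 -0.99  2.03  0.78  0.47  0.91] dq 1.8 e 0.0000 0.000
6 [ 0.65  0.37 -0.86  2.09  0.88  0.29  0.82] dq 2.1 e 0.0000 0.000
7 [ 0.45  0.32 -0.53  2.15  0.93  0.04  0.78] dq 4.0 e 0.0000 0.000
8 [ 0.82  0.51 -1.19  2.2   1.9   0.43 -0.15] dq 11.6 e 0.0000 0.000
tgt [ 0.71  0.42 -0.95  2.2   2.11  0.27 -0.38] 2.613695160068419e-06 1.2278265052876091e-05
tgt [ 0.74  0.44 -1.    2.2   2.05  0.3  -0.32] 5.831486589705357e-06 3.750304737918052e-05
tgt [ 0.77  0.46 -1.07  2.2   1.99  0.35 -0.25] 9.054612617579458e-06 6.160278723903534e-05
```

```bash
cat >> sim.py <<'E'
def jpath(x0,t,N):
    return [fk(x0+(t-x0)*k/N,G,PP) for k in range(1,N+1)]
def follow(x,poses,v=True):
    pq=fk(x,G,PP)
    for k,(p,q) in enumerate(poses):
        xn,e,o=ik(p,q,x,w=.01,m=0.)
        if v: print(k+1,np.round(xn,2),"dq %.1f e %.4f %.3f"%(np.abs(xn-x).max()*12,e,o),np.round(p,3),"dp %.3f drot %.1f"%(np.linalg.norm(p-pq[0]),np.degrees((pq[1].inv()*q).magnitude())))
        x=xn; pq=(p,q)
    return x
E
python3 - <<'E'
from sim import *
x=r.get_state()["q"]
x9=seg(x,np.array([.5203,-.0351,.33]),R.from_quat([.658,.745,.081,.074]),verbose=False); print(np.round(x9,2))
p,q=lidpose(-.14,.02,46)
t,e,o=ik(p,q,np.array([.7,.45,-1.1,2.2,2.1,.4,-.4]),w=.02)
y=follow(x9,jpath(x9,t,20))
E
```

```text
[ 0.37  0.42 -0.52  1.94  0.32  0.63 -0.21]
1 [ 0.36  0.41 -0.51  1.96  0.38  0.61 -0.19] dq 0.7 e 0.0000 0.000 [ 0.523 -0.046  0.329] dp 0.011 drot 4.6
2 [ 0.36  0.41 -0.5   1.97  0.43  0.58 -0.16] dq 0.7 e 0.0000 0.000 [ 0.526 -0.056  0.33 ] dp 0.010 drot 4.6
3 [ 0.35  0.4  -0.48  1.98  0.49  0.55 -0.13] dq 0.7 e 0.0000 0.000 [ 0.53  -0.065  0.33 ] dp 0.010 drot 4.6
4 [ 0.35  0.4  -0.47  2.    0.55  0.52 -0.11] dq 0.7 e 0.0000 0.000 [ 0.534 -0.072  0.332] dp 0.009 drot 4.6
5 [ 0.34  0.39 -0.45  2.01  0.61  0.49 -0.09] dq 0.7 e 0.0000 0.000 [ 0.538 -0.079  0.334] dp 0.008 drot 4.6
6 [ 0.33  0.39 -0.44  2.02  0.66  0.45 -0.06] dq 0.7 e 0.0000 0.000 [ 0.543 -0.084  0.337] dp 0.007 drot 4.7
7 [ 0.33  0.38 -0.42  2.03  0.72  0.42 -0.04] dq 0.7 e 0.0000 0.000 [ 0.548 -0.087  0.34 ] dp 0.007 drot 4.7
8 [ 0.32  0.38 -0.41  2.05  0.78  0.38 -0.02] dq 0.7 e 0.0000 0.000 [ 0.554 -0.089  0.343] dp 0.007 drot 4.7
9 [ 0.31  0.37 -0.39  2.06  0.85  0.33 -0.01] dq 0.7 e 0.0000 0.000 [ 0.559 -0.09   0.347] dp 0.006 drot 4.7
10 [ 0.3   0.36 -0.36  2.07  0.91  0.29  0.01] dq 0.8 e 0.0000 0.000 [ 0.56
[... 434 characters left out ...]
[ 0.578 -0.076  0.367] dp 0.007 drot 4.8
15 [ 0.32  0.34 -0.37  2.14  1.7   0.12 -0.39] dq 6.0 e 0.0000 0.000 [ 0.58  -0.07   0.372] dp 0.008 drot 4.9
16 [ 0.42  0.35 -0.51  2.15  1.87  0.16 -0.48] dq 2.1 e 0.0000 0.000 [ 0.582 -0.063  0.376] dp 0.008 drot 4.9
17 [ 0.5   0.36 -0.62  2.16  1.99  0.19 -0.51] dq 1.4 e 0.0000 0.000 [ 0.582 -0.055  0.38 ] dp 0.009 drot 4.9
18 [ 0.56  0.37 -0.71  2.17  2.09  0.2  -0.53] dq 1.2 e 0.0000 0.000 [ 0.582 -0.046  0.383] dp 0.009 drot 4.9
19 [ 0.61  0.38 -0.79  2.19  2.17  0.22 -0.53] dq 1.0 e 0.0000 0.000 [ 0.58  -0.037  0.387] dp 0.010 drot 4.9
20 [ 0.66  0.39 -0.85  2.2   2.24  0.22 -0.52] dq 0.9 e 0.0000 0.000 [ 0.578 -0.028  0.39 ] dp 0.010 drot 4.9
```

```bash
python3 - <<'E'
from sim import *
x=r.get_state()["q"]
x9=seg(x,np.array([.5203,-.0351,.33]),R.from_quat([.658,.745,.081,.074]),verbose=False); print(np.round(x9,2))
p,q=lidpose(-.14,.02,46)
t,e,o=ik(p,q,np.array([.7,.45,-1.1,2.2,2.1,.4,-.4]),w=.02)
for q6 in (.75,.9):
  mid=(x9+t)/2; mid[5]=q6; mid[4]=1.25
  print("mid pose",q6,fk(mid,G,PP)[0],fk(mid,G,PP)[1].as_matrix()[:,2])
  y=follow(x9,jpath(x9,mid,10)+jpath(mid,t,13))
y2=seg(y,*lidpose(.03,.02,46))
E
```

```text
[ 0.37  0.42 -0.52  1.94  0.32  0.63 -0.21]
mid pose 0.75 [ 0.52689754 -0.16793757  0.35562792] [ 0.38191684 -0.39034349 -0.83771803]
1 [ 0.36  0.41 -0.51  1.96  0.38  0.63 -0.18] dq 0.7 e 0.0000 0.000 [ 0.515 -0.05   0.328] dp 0.016 drot 5.0
2 [ 0.35  0.41 -0.49  1.97  0.45  0.63 -0.16] dq 0.8 e 0.0000 0.000 [ 0.511 -0.065  0.327] dp 0.016 drot 5.0
3 [ 0.34  0.4  -0.47  1.98  0.51  0.63 -0.13] dq 0.8 e 0.0000 0.000 [ 0.509 -0.08   0.326] dp 0.015 drot 5.0
4 [ 0.33  0.4  -0.44  2.    0.58  0.63 -0.11] dq 0.8 e 0.0000 0.000 [ 0.508 -0.095  0.327] dp 0.015 drot 5.0
5 [ 0.32  0.39 -0.42  2.01  0.66  0.62 -0.1 ] dq 0.9 e 0.0000 0.000 [ 0.508 -0.109  0.329] dp 0.014 drot 5.0
6 [ 0.31  0.38 -0.4   2.02  0.73  0.6  -0.09] dq 0.9 e 0.0000 0.000 [ 0.509 -0.123  0.333] dp 0.014 drot 5.0
7 [ 0.29  0.38 -0.37  2.03  0.82  0.59 -0.08] dq 1.0 e 0.0000 0.000 [ 0.512 -0.135  0.337] dp 0.014 drot 5.0
8 [ 0.28  0.37 -0.34  2.05  0.9   0.57 -0.08] dq 1.1 e 0.0000 0.000 [ 0.516 -0.147  0.342] dp 0.014 drot 5.0
9 [ 0.26  0.36 -0.31  2.06  1.    0.55 -0.09] dq 1.1 e 0.0000 0.000 [ 0.521 -0.158  0.348] dp 
[... 3940 characters left out ...]
 4.5
22 [ 0.59  0.37 -0.75  2.19  2.24  0.23 -0.57] dq 1.0 e 0.0000 0.000 [ 0.582 -0.045  0.389] dp 0.017 drot 4.5
23 [ 0.64  0.38 -0.82  2.2   2.3   0.21 -0.57] dq 0.9 e 0.0000 0.000 [ 0.578 -0.028  0.39 ] dp 0.018 drot 4.5
1 [ 0.6   0.44 -0.82  2.19  2.31  0.27 -0.57] dq 0.7 e 0.0000 0.000
2 [ 0.57  0.5  -0.81  2.17  2.32  0.32 -0.57] dq 0.7 e 0.0000 0.000
3 [ 0.54  0.56 -0.81  2.15  2.33  0.37 -0.57] dq 0.7 e 0.0000 0.000
4 [ 0.52  0.61 -0.8   2.13  2.35  0.4  -0.57] dq 0.6 e 0.0000 0.000
5 [ 0.49  0.66 -0.79  2.11  2.36  0.43 -0.56] dq 0.6 e 0.0000 0.000
6 [ 0.47  0.71 -0.78  2.08  2.37  0.46 -0.56] dq 0.6 e 0.0000 0.000
7 [ 0.45  0.76 -0.77  2.05  2.39  0.48 -0.55] dq 0.6 e 0.0000 0.000
```

```bash
cat > mk.py <<'E'
from sim import *
import pickle,sys
def slp(p0,q0,p1,q1,N):
    rel=(q0.inv()*q1).as_rotvec(); return [(p0+(p1-p0)*k/N,q0*R.from_rotvec(rel*k/N)) for k in range(1,N+1)]
def rows(poses,c,n=1):
    """print n calls starting at pose index c; first from the measured pose"""
    st=r.get_state(); P,Q=np.array(st["tool_pos"]),R.from_quat(st["eef_rot"])
    print("clock",st["clock"],"p",np.round(P,4),"q",np.round(st["q"],2),"F",np.round(st["contact_force"],1))
    for k in range(n):
        o=[]
        for i in range(c,c+5):
            p,q=poses[min(i,len(poses)-1)]
            o.append(", ".join("%g"%v for v in list(np.round(Q.inv().apply(p-P),3)+0)+list(np.round(np.degrees((Q.inv()*q).as_rotvec()),1)+0)))
        print(c,"|",",  ".join(o)); c+=5; P,Q=poses[min(c-1,len(poses)-1)]
E
python3 - <<'E'
from mk import *
st=r.get_state(); x=st["q"]; p0,q0=np.array(st["tool_pos"]),R.from_quat(st["eef_rot"])
p9,q9=np.array([.5203,-.0351,.33]),R.from_quat([.658,.745,.081,.074])
x9=seg(x,p9,q9,verbose=False)
p,q=lidpose(-.14,.02,46)
t,e,o=ik(p,q,np.array([.7,.45,-1.1,2.2,2.1,.4,-.4]),w=.02)
mid=(x9+t)/2; mid[5]=.9; mid[4]=1.25
path=slp(p0,q0,p9,q9,10)+jpath(x9,mid,10)+jpath(mid,t,13)
pickle.dump([(a,b.as_quat()) for a,b in path],open("path.pkl","wb"))
rows(path,0,2)
E
```

```text
clock 12.7333 p [ 0.5533 -0.0338  0.3622] q [ 0.58  0.37 -0.63  2.16 -0.24  0.04 -0.61] F [ 2.5 -2.3  2.2]
0 | -0.004, -0.002, 0.001, 1.9, -1.9, -5.8,  -0.008, -0.005, 0.001, 3.7, -3.9, -11.7,  -0.012, -0.007, 0.002, 5.6, -5.8, -17.5,  -0.016, -0.01, 0.002, 7.5, -7.8, -23.4,  -0.019, -0.012, 0.003, 9.4, -9.7, -29.2
5 | -0.002, -0.004, 0.002, 1.9, -1.9, -5.8,  -0.004, -0.008, 0.003, 3.7, -3.9, -11.7,  -0.006, -0.011, 0.005, 5.6, -5.8, -17.5,  -0.008, -0.015, 0.007, 7.5, -7.8, -23.4,  -0.01, -0.019, 0.008, 9.4, -9.7, -29.2
```

>>> {"fn": "send_rows", "kwargs": {
  "moves": [-0.004, -0.002, 0.001, 1.9, -1.9, -5.8, -0.008, -0.005, 0.001, 3.7, -3.9, -11.7, -0.012, -0.007, 0.002, 5.6, -5.8, -17.5, -0.016, -0.01, 0.002, 7.5, -7.8, -23.4, -0.019, -0.012, 0.003, 9.4, -9.7, -29.2]
}}

```text
clock: 13.15
tool_pos: [0.5368, -0.035, 0.3455]
eef_rot: [0.806, 0.552, 0.21, 0.041]
contact_force: [-0.2, 0.7, -0.0]
opening: 0.008
```

>>> {"fn": "send_rows", "kwargs": {
  "moves": [-0.002, -0.004, 0.002, 1.9, -1.9, -5.8, -0.004, -0.008, 0.003, 3.7, -3.9, -11.7, -0.006, -0.011, 0.005, 5.6, -5.8, -17.5, -0.008, -0.015, 0.007, 7.5, -7.8, -23.4, -0.01, -0.019, 0.008, 9.4, -9.7, -29.2]
}}

```text
clock: 13.57
tool_pos: [0.5204, -0.0358, 0.3288]
eef_rot: [0.655, 0.748, 0.078, 0.073]
contact_force: [-0.6, 0.3, -0.9]
opening: 0.005
```

```bash
cat >> mk.py <<'E'
def load(f="path.pkl"): return [(a,R.from_quat(b)) for a,b in pickle.load(open(f,"rb"))]
E
python3 - <<'E'
from mk import *
rows(load(),10,2)
E
```

```text
clock 13.5667 p [ 0.5204 -0.0358  0.3288] q [ 0.32  0.41 -0.48  1.95  0.33  0.62 -0.22] F [-0.6  0.3 -0.9]
10 | -0.014, -0.012, 0, 1.2, -2.6, -3.7,  -0.031, -0.022, -0.001, 2.6, -5.5, -7.9,  -0.047, -0.03, -0.002, 3.8, -8.5, -12,  -0.064, -0.037, -0.005, 5, -11.6, -16,  -0.082, -0.041, -0.008, 6, -14.7, -20
15 | -0.016, -0.009, 0, 0.9, -3.3, -3.9,  -0.033, -0.016, -0.001, 1.7, -6.7, -7.7,  -0.05, -0.02, -0.003, 2.4, -10.3, -11.4,  -0.068, -0.024, -0.006, 3, -14, -15,  -0.085, -0.025, -0.011, 3.4, -17.7, -18.5
```

>>> {"fn": "send_rows", "kwargs": {
  "moves": [-0.014, -0.012, 0, 1.2, -2.6, -3.7, -0.031, -0.022, -0.001, 2.6, -5.5, -7.9, -0.047, -0.03, -0.002, 3.8, -8.5, -12, -0.064, -0.037, -0.005, 5, -11.6, -16, -0.082, -0.041, -0.008, 6, -14.7, -20]
}}

```text
clock: 13.98
tool_pos: [0.4894, -0.1232, 0.3278]
eef_rot: [0.522, 0.838, -0.06, 0.146]
contact_force: [0.1, -0.4, -0.0]
opening: 0.003
```

>>> {"fn": "send_rows", "kwargs": {
  "moves": [-0.016, -0.009, 0, 0.9, -3.3, -3.9, -0.033, -0.016, -0.001, 1.7, -6.7, -7.7, -0.05, -0.02, -0.003, 2.4, -10.3, -11.4, -0.068, -0.024, -0.006, 3, -14, -15, -0.085, -0.025, -0.011, 3.4, -17.7, -18.5]
}}

```text
clock: 14.4
tool_pos: [0.5003, -0.2052, 0.3627]
eef_rot: [0.368, 0.877, -0.188, 0.247]
contact_force: [-0.3, -0.9, -0.1]
opening: 0.004
```

```bash

python3 - <<'E'
from mk import *
rows(load(),20,2)
print("sim from here"); follow(r.get_state()["q"],load()[20:])
E
```

```text
clock 14.4 p [ 0.5003 -0.2052  0.3627] q [ 0.18  0.36 -0.24  2.1   1.13  0.71 -0.16] F [-0.3 -0.9 -0.1]
20 | -0.007, 0.015, -0.003, -3.4, -1.6, -1.8,  -0.012, 0.031, -0.005, -6.8, -3.3, -4.2,  -0.015, 0.046, -0.008, -10.1, -4.8, -6.7,  -0.017, 0.061, -0.013, -13.4, -6.2, -9.3,  -0.018, 0.076, -0.018, -16.7, -7.5, -12
25 | -0.003, 0.016, -0.002, -3.4, -1.1, -2.7,  -0.004, 0.032, -0.005, -6.7, -2.2, -5.5,  -0.003, 0.048, -0.01, -10.1, -3.1, -8.4,  -0.001, 0.063, -0.015, -13.4, -3.9, -11.4,  0.002, 0.078, -0.021, -16.7, -4.5, -14.4
sim from here
1 [ 0.22  0.35 -0.24  2.08  1.19  0.6  -0.15] dq 1.3 e 0.0000 0.000 [ 0.515 -0.197  0.366] dp 0.032 drot 6.3
2 [ 0.22  0.35 -0.24  2.09  1.27  0.54 -0.17] dq 0.9 e 0.0000 0.000 [ 0.529 -0.189  0.369] dp 0.016 drot 4.4
3 [ 0.23  0.34 -0.24  2.1   1.34  0.48 -0.19] dq 0.9 e 0.0000 0.000 [ 0.541 -0.179  0.371] dp 0.016 drot 4.4
4 [ 0.23  0.34 -0.25  2.11  1.43  0.43 -0.23] dq 1.0 e 0.0000 0.000 [ 0.552 -0.168  0.374] dp 0.016 drot 4.5
5 [ 0.24  0.34 -0.26  2.12  1.53  0.37 -0.27] dq 1.2 e 0.0000 0.000 [ 0.562 -0.156  0.376] dp 0.016 drot 4.5
6 [ 0.
[... 169 characters left out ...]
0 [ 0.577 -0.127  0.381] dp 0.016 drot 4.5
8 [ 0.34  0.34 -0.39  2.15  1.89  0.27 -0.47] dq 1.5 e 0.0000 0.000 [ 0.582 -0.112  0.384] dp 0.016 drot 4.5
9 [ 0.4   0.34 -0.47  2.16  2.01  0.26 -0.52] dq 1.4 e 0.0000 0.000 [ 0.585 -0.096  0.386] dp 0.017 drot 4.5
10 [ 0.47  0.35 -0.56  2.17  2.1   0.25 -0.56] dq 1.2 e 0.0000 0.000 [ 0.586 -0.079  0.387] dp 0.017 drot 4.5
11 [ 0.53  0.36 -0.65  2.18  2.19  0.24 -0.58] dq 1.1 e 0.0000 0.000 [ 0.585 -0.062  0.389] dp 0.017 drot 4.5
12 [ 0.58  0.37 -0.74  2.19  2.26  0.22 -0.59] dq 1.0 e 0.0000 0.000 [ 0.582 -0.045  0.389] dp 0.017 drot 4.5
13 [ 0.63  0.38 -0.81  2.2   2.31  0.21 -0.59] dq 0.9 e 0.0000 0.000 [ 0.578 -0.028  0.39 ] dp 0.018 drot 4.5
```

>>> {"fn": "send_rows", "kwargs": {
  "moves": [-0.007, 0.015, -0.003, -3.4, -1.6, -1.8, -0.012, 0.031, -0.005, -6.8, -3.3, -4.2, -0.015, 0.046, -0.008, -10.1, -4.8, -6.7, -0.017, 0.061, -0.013, -13.4, -6.2, -9.3, -0.018, 0.076, -0.018, -16.7, -7.5, -12]
}}

```text
clock: 14.82
tool_pos: [0.5623, -0.1548, 0.3755]
eef_rot: [0.22, 0.911, -0.106, 0.333]
contact_force: [-0.7, -0.8, -0.1]
opening: 0.002
```

```bash

python3 - <<'E'
from mk import *
rows(load(),25,2)
E
```

```text
clock 14.8167 p [ 0.5623 -0.1548  0.3755] q [ 0.21  0.34 -0.26  2.15  1.54  0.44 -0.3 ] F [-0.7 -0.8 -0.1]
25 | -0.003, 0.015, -0.003, -3.2, -1.2, -2.6,  -0.005, 0.031, -0.006, -6.5, -2.2, -5.4,  -0.004, 0.047, -0.01, -9.9, -3.1, -8.3,  -0.002, 0.062, -0.015, -13.2, -3.9, -11.3,  0.001, 0.077, -0.022, -16.5, -4.6, -14.3
30 | 0.001, 0.017, -0.003, -3.3, -0.5, -3.1,  0.004, 0.033, -0.007, -6.6, -0.9, -6.2,  0.008, 0.05, -0.012, -9.8, -1.2, -9.3,  0.008, 0.05, -0.012, -9.8, -1.2, -9.3,  0.008, 0.05, -0.012, -9.8, -1.2, -9.3
```

>>> {"fn": "send_rows", "kwargs": {
  "moves": [-0.003, 0.015, -0.003, -3.2, -1.2, -2.6, -0.005, 0.031, -0.006, -6.5, -2.2, -5.4, -0.004, 0.047, -0.01, -9.9, -3.1, -8.3, -0.002, 0.062, -0.015, -13.2, -3.9, -11.3, 0.001, 0.077, -0.022, -16.5, -4.6, -14.3]
}}

```text
clock: 15.23
tool_pos: [0.5854, -0.0781, 0.3869]
eef_rot: [0.049, 0.923, -0.022, 0.38]
contact_force: [0.9, 0.4, -0.0]
opening: 0.007
```

>>> {"fn": "send_rows", "kwargs": {
  "moves": [0.001, 0.017, -0.003, -3.3, -0.5, -3.1, 0.004, 0.033, -0.007, -6.6, -0.9, -6.2, 0.008, 0.05, -0.012, -9.8, -1.2, -9.3, 0.008, 0.05, -0.012, -9.8, -1.2, -9.3, 0.008, 0.05, -0.012, -9.8, -1.2, -9.3]
}}

```text
clock: 15.65
tool_pos: [0.5765, -0.0276, 0.3887]
eef_rot: [-0.058, 0.919, 0.025, 0.389]
contact_force: [0.3, -0.0, -0.5]
opening: 0.008
```

```bash

python3 - <<'E'
from mk import *
from plant import imaging
for lean in (46,48,50):
    print(lean); x=seg(r.get_state()["q"],*lidpose(-.06,.02,lean),verbose=False); print(np.round(x,2)); x=seg(x,*lidpose(.03,.02,lean),verbose=False); print(np.round(x,2))
st=r.get_state(); print(st["q"],st["tool_pos"], lidpose(-.14,.02,46)[0])
for n in ("scene","top"):
    s=imaging.snapshot(n); u,v=proj(s,D(.1,0,.25))[0].astype(int); print(n,u,v)
    cv2.imwrite(f"pics/{n}6.png",cv2.resize(s["image"][max(0,v-50):v+50,u-65:u+65,::-1],None,fx=6,fy=6,interpolation=cv2.INTER_CUBIC))
    np.savez(f"{n}6.npz", **{k:s[k] for k in ("image","depth","mtx","D","rvec","tvec")})
E
```

```text
46
[ 0.5   0.55 -0.74  2.15  2.42  0.35 -0.66]
[ 0.41  0.73 -0.7   2.05  2.46  0.44 -0.64]
48
[ 0.54  0.58 -0.8   2.18  2.48  0.43 -0.71]
[ 0.44  0.76 -0.75  2.07  2.51  0.51 -0.67]
50
[ 0.56  0.61 -0.85  2.22  2.54  0.51 -0.74]
[ 0.46  0.78 -0.79  2.1   2.56  0.57 -0.7 ]
[ 0.54729215  0.35830484 -0.70940956  2.21928084  2.3720822   0.2329157
 -0.65199933] [ 0.57649708 -0.02756696  0.38872146] [ 0.57762028 -0.0279102   0.38992145]
scene 225 178
top 331 176
```

View pics/scene6.png

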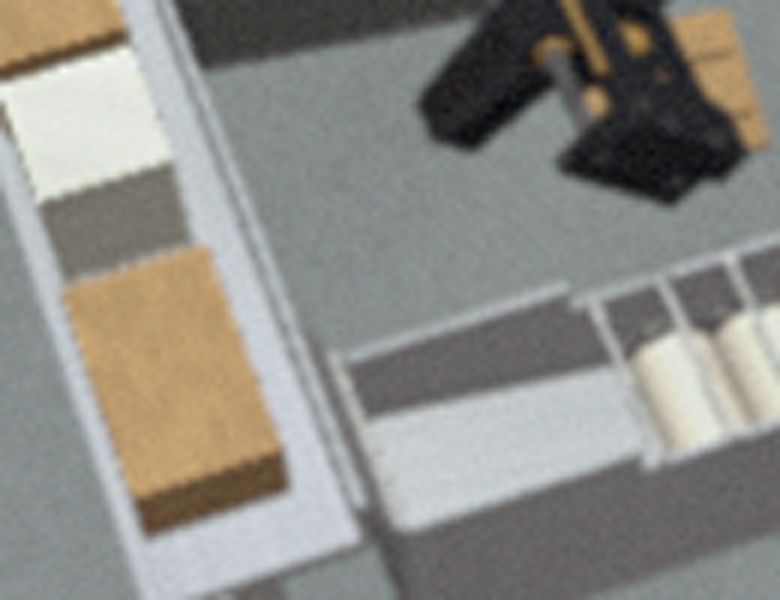

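View pics/top6.png

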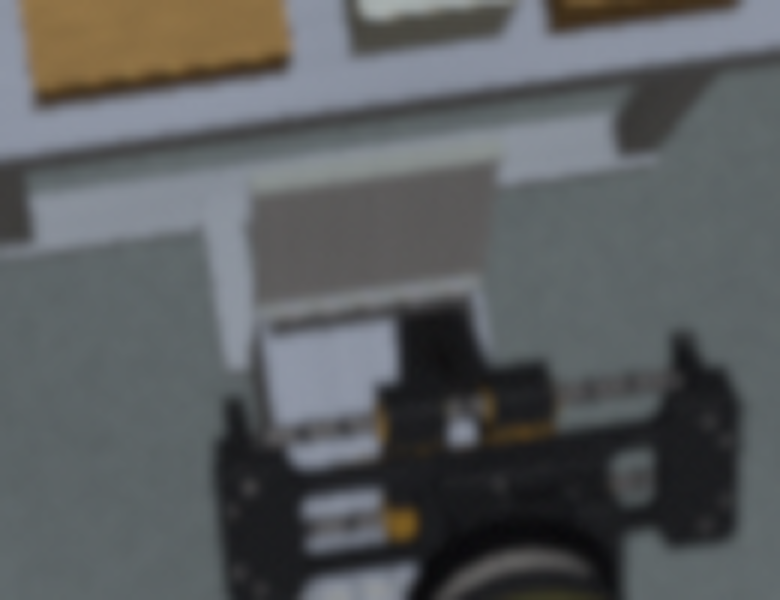

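```bash

python3 - <<'E'
from mk import *
for n in ("top","scene"):
    s=dict(np.load(f"{n}6.npz")); u,v=proj(s,D(.1,0,.25))[0].astype(int); o=np.array([u-65,max(0,v-50)])
    for nm,P in dict(edgeL=(.160,.054,.263),edgeR=(.160,-.054,.263),lipL=(.1505,.054,.260),shelfL=(.158,.17,.357),shelf0=(.158,0,.357),shelfR=(.158,-.17,.357),hL=(.124,.054,.14),hR=(.124,-.054,.14)).items():
        print(n,nm,np.round((proj(s,D(*P))[0]-o+.5)*6))
    c=cloud(s); m=(np.abs(c[...,2]-.262)<.012); L=(c-np.array([DX,DY,0]))@RD.as_matrix()
    m&=(np.abs(L[...,1])<.05)&(L[...,0]>.12)&(L[...,0]<.2); print(n,m.sum(), np.round(L[m][:,0],3)[:20],np.round(L[m][:,2],3)[:20])
    m=(np.abs(L[...,1])<.16)&(np.abs(L[...,2]-.36)<.01)&(L[...,0]>.12)&(L[...,0]<.27); print("shelf x",np.round(np.percentile(L[m][:,0],[1,5,95,99]),3),"z",np.round(np.percentile(L[m][:,2],[5,50,95]),3))
print("---")
P=slp(*[np.array(r.get_state()["tool_pos"]),R.from_quat(r.get_state()["eef_rot"])],*lidpose(-.05,.02,50),5)
rows(P,0,1)
print(lidpose(-.05,.02,50)[0])
E
```

```text
top edgeL [249. 181.]
top edgeR [501. 146.]
top lipL [252. 205.]
top shelfL [-36. 180.]
top shelf0 [394. 118.]
top shelfR [818.  59.]
top hL [251. 311.]
top hR [481. 278.]
top 160 [0.164 0.163 0.163 0.162 0.163 0.161 0.162 0.161 0.161 0.161 0.16  0.164
 0.163 0.162 0.163 0.163 0.162 0.162 0.161 0.16 ] [0.259 0.262 0.262 0.265 0.258 0.265 0.263 0.262 0.264 0.262 0.261 0.259
 0.262 0.266 0.259 0.255 0.26  0.257 0.261 0.262]
shelf x [0.156 0.157 0.24  0.246] z [0.36  0.364 0.368]
scene edgeL [305. 432.]
scene edgeR [232. 239.]
scene lipL [327. 429.]
scene shelfL [377. 551.]
scene shelf0 [246. 212.]
scene shelfR [132. -85.]
scene hL [404. 538.]
scene hR [333. 357.]
scene 0 [] []
shelf x [0.162 0.164 0.247 0.249] z [0.361 0.364 0.368]
---
clock 15.75 p [ 0.5769 -0.0277  0.3892] q [ 0.55  0.36 -0.71  2.22  2.37  0.23 -0.65] F [-0.1 -0.3  0.8]
0 | 0.001, 0, 0.018, 0, -0.8, 0,  0.002, 0, 0.035, 0, -1.6, 0,  0.002, 0, 0.053, 0.1, -2.4, 0,  0.003, 0, 0.071, 0.1, -3.3, 0,  0.004, 0, 0.089, 0.1, -4.1, 0
[ 0.63749802 -0.02045204  0.3246016 ]
```

>>> {"fn": "send_rows", "kwargs": {
  "moves": [0.001, 0, 0.015, 0, -0.8, 0, 0.002, 0, 0.035, 0, -1.6, 0, 0.002, 0, 0.053, 0.1, -2.4, 0, 0.003, 0, 0.071, 0.1, -3.3, 0, 0.004, 0, 0.089, 0.1, -4.1, 0]
}}

```text
clock: 16.17
tool_pos: [0.6385, -0.0204, 0.3234]
eef_rot: [-0.056, 0.904, 0.025, 0.422]
contact_force: [-0.0, 0.2, -0.2]
opening: 0.003
```

```bash

python3 - <<'E'
from mk import *
from plant import imaging
P=slp(*[np.array(r.get_state()["tool_pos"]),R.from_quat(r.get_state()["eef_rot"])],*lidpose(.03,.02,50),7)
rows(P,0,2)
for n in ("scene","top"):
    s=imaging.snapshot(n); u,v=proj(s,D(.1,0,.25))[0].astype(int)
    cv2.imwrite(f"pics/{n}7.png",cv2.resize(s["image"][max(0,v-50):v+50,u-65:u+65,::-1],None,fx=6,fy=6,interpolation=cv2.INTER_CUBIC))
E
```

```text
clock 16.1667 p [ 0.6385 -0.0204  0.3234] q [ 0.52  0.61 -0.81  2.21  2.51  0.55 -0.71] F [-0.   0.2 -0.2]
0 | 0, 0, 0.011, 0, 0, 0,  0, 0, 0.022, 0, 0, 0,  0, 0, 0.034, -0.1, 0, 0,  0, 0, 0.045, -0.1, 0, 0,  0, 0, 0.056, -0.1, 0, 0
5 | 0, 0, 0.011, 0, 0, 0,  0, 0, 0.022, 0, 0, 0,  0, 0, 0.022, 0, 0, 0,  0, 0, 0.022, 0, 0, 0,  0, 0, 0.022, 0, 0, 0
```

View pics/scene7.png

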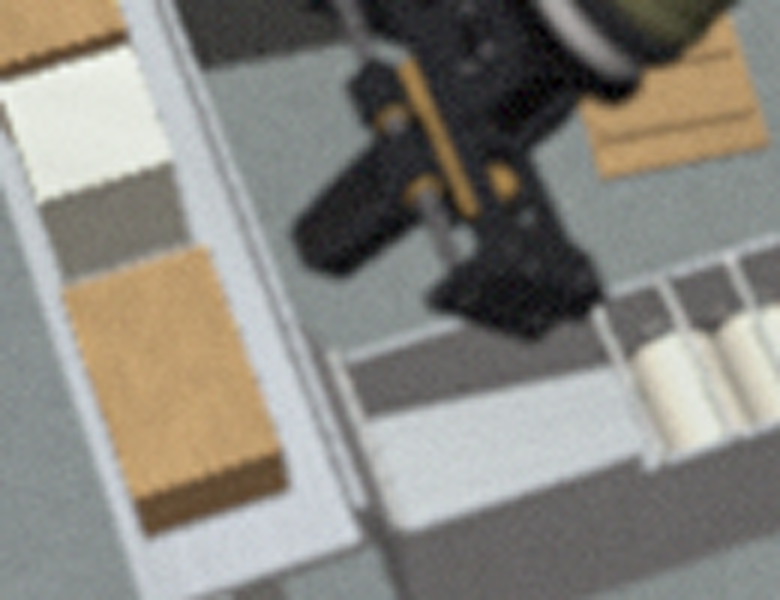

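View pics/top7.png

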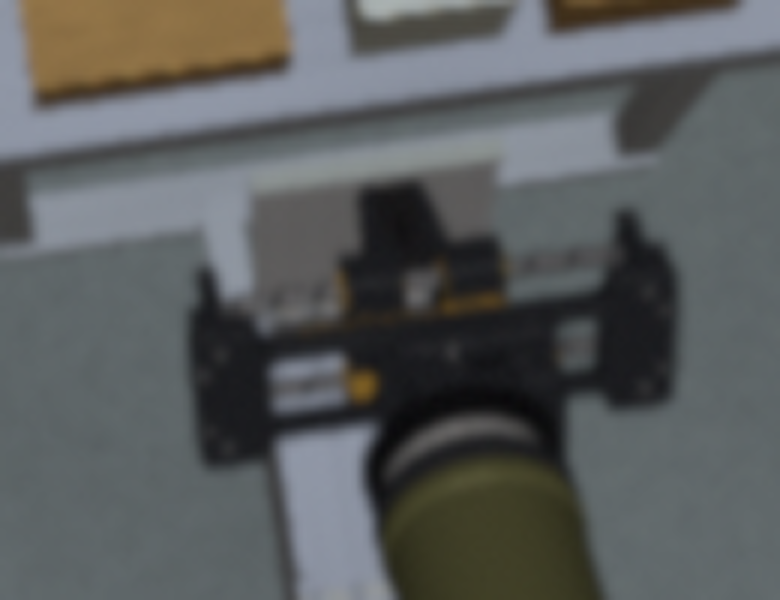

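>>> {"fn": "send_rows", "kwargs": {
  "moves": [0, 0, 0.008, 0, 0, 0, 0, 0, 0.018, 0, 0, 0, 0, 0, 0.03, 0, 0, 0, 0, 0, 0.042, 0, 0, 0, 0, 0, 0.052, 0, 0, 0]
}}

```text
clock: 16.68
tool_pos: [0.6787, -0.0155, 0.2875]
eef_rot: [-0.055, 0.905, 0.026, 0.42]
contact_force: [0.1, -0.4, -0.4]
opening: 0.007
```

```bash

python3 - <<'E'
from mk import *
from plant import imaging
P=slp(*[np.array(r.get_state()["tool_pos"]),R.from_quat(r.get_state()["eef_rot"])],*lidpose(.032,.02,50),4)
rows(P,0,1)
for n in ("scene","top"):
    s=imaging.snapshot(n); u,v=proj(s,D(.1,0,.25))[0].astype(int)
    cv2.imwrite(f"pics/{n}8.png",cv2.resize(s["image"][max(0,v-50):v+50,u-65:u+65,::-1],None,fx=6,fy=6,interpolation=cv2.INTER_CUBIC))
E
```

```text
clock 16.6833 p [ 0.6787 -0.0155  0.2875] q [ 0.47  0.71 -0.77  2.14  2.52  0.58 -0.68] F [ 0.1 -0.4 -0.4]
0 | 0, 0, 0.007, 0, 0, 0,  -0.001, 0, 0.013, 0, -0.1, 0,  -0.001, 0, 0.02, 0, -0.1, -0.1,  -0.002, 0, 0.026, -0.1, -0.2, -0.1,  -0.002, 0, 0.026, -0.1, -0.2, -0.1
```

View pics/scene8.png

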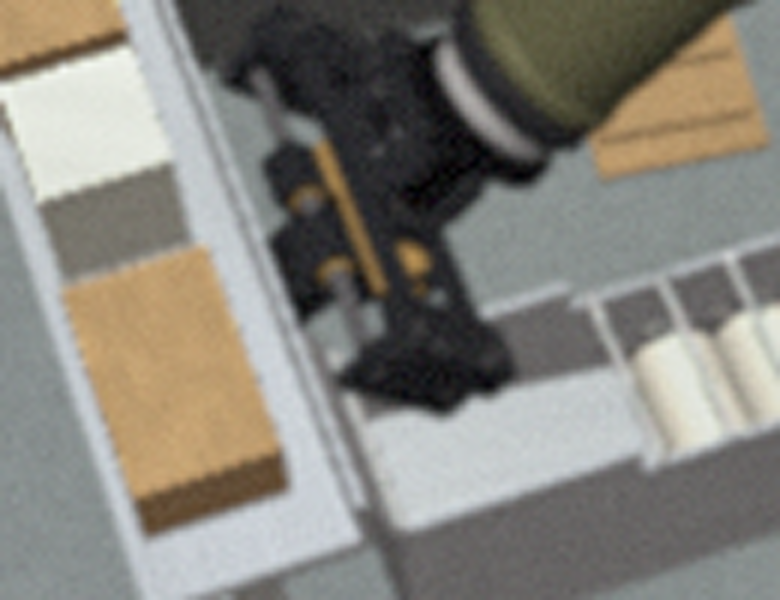

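View pics/top8.png

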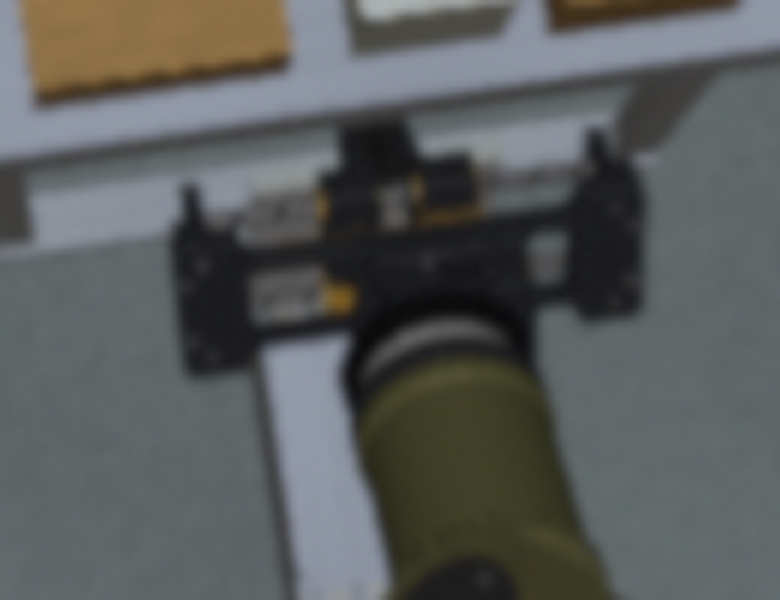

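>>> {"fn": "send_rows", "kwargs": {
  "moves": [0, 0, 0.006, 0, 0, 0, -0.001, 0, 0.012, 0, -0.1, 0, -0.001, 0, 0.018, 0, -0.1, 0, -0.002, 0, 0.023, -0.1, -0.2, 0, -0.002, 0, 0.023, -0.1, -0.2, 0]
}}

```text
clock: 17.2
tool_pos: [0.698, -0.0132, 0.273]
eef_rot: [-0.055, 0.905, 0.027, 0.421]
contact_force: [0.7, 0.5, 0.4]
opening: 0.004
```

```bash

python3 - <<'E'
from mk import *
st=r.get_state(); p=np.array(st["tool_pos"]); q=R.from_quat(st["eef_rot"])
inv=lambda P: RD.inv().apply(P-np.array([DX,DY,0]))
print("tip disp",np.round(inv(p+q.apply([0,0,.022])),4), "z ax",np.round(RD.inv().apply(q.apply([0,0,1])),3),"F",np.round(st["contact_force"],1))
for d in (.017,.03,.04,.05,.06): 
    print(d,np.round(q.inv().apply(RD.apply([-d,0,0])),4), np.round(q.inv().apply(RD.apply([0,0,.01])),4))
x=seg(st["q"],p+RD.apply([-.065,0,0]),q)
E
```

```text
tip disp [ 0.1955 -0.0003  0.2588] z ax [ 0.766  0.001 -0.643] F [0.7 0.5 0.4]
0.017 [ 0.0109 -0.     -0.013 ] [-0.0077  0.     -0.0064]
0.03 [ 0.0193 -0.     -0.023 ] [-0.0077  0.     -0.0064]
0.04 [ 0.0257 -0.     -0.0306] [-0.0077  0.     -0.0064]
0.05 [ 0.0322 -0.0001 -0.0383] [-0.0077  0.     -0.0064]
0.06 [ 0.0386 -0.0001 -0.0459] [-0.0077  0.     -0.0064]
1 [ 0.48  0.76 -0.8   2.16  2.56  0.62 -0.7 ] dq 0.7 e 0.0000 0.000
2 [ 0.51  0.76 -0.83  2.21  2.59  0.65 -0.73] dq 0.7 e 0.0000 0.000
3 [ 0.54  0.76 -0.87  2.27  2.62  0.69 -0.77] dq 0.7 e 0.0000 0.000
```

>>> {"fn": "send_rows", "kwargs": {
  "moves": [0.0025, 0, -0.003, 0, 0, 0, 0.0064, 0, -0.0077, 0, 0, 0, 0.01, 0, -0.012, 0, 0, 0, 0.013, 0, -0.0155, 0, 0, 0, 0.016, 0, -0.019, 0, 0, 0]
}}

```text
clock: 17.62
tool_pos: [0.6748, -0.0161, 0.276]
eef_rot: [-0.055, 0.903, 0.027, 0.425]
contact_force: [1.7, 0.3, 7.5]
opening: 0.004
```

>>> {"fn": "send_rows", "kwargs": {
  "moves": [0.003, 0, -0.0035, 0, 0, 0, 0.006, 0, -0.007, 0, 0, 0, 0.009, 0, -0.011, 0, 0, 0, 0.011, 0, -0.013, 0, 0, 0, 0.012, 0, -0.014, 0, 0, 0]
}}

```text
clock: 18.03
tool_pos: [0.6578, -0.0182, 0.2786]
eef_rot: [-0.055, 0.902, 0.026, 0.428]
contact_force: [1.4, -0.1, 9.0]
opening: 0.004
```

```bash
cat > look.py <<'E'
from mk import *
from plant import imaging
import sys
tag=sys.argv[1]
st=r.get_state(); p=np.array(st["tool_pos"]); q=R.from_quat(st["eef_rot"])
inv=lambda P: RD.inv().apply(P-np.array([DX,DY,0]))
print("clock",st["clock"],"tip disp",np.round(inv(p+q.apply([0,0,.022])),4), "z ax",np.round(RD.inv().apply(q.apply([0,0,1])),3),"F",np.round(st["contact_force"],1))
ims=[]
for n in ("scene","top"):
    s=imaging.snapshot(n); u,v=proj(s,D(.1,0,.25))[0].astype(int)
    ims.append(cv2.resize(s["image"][max(0,v-50):v+50,u-65:u+65,::-1],None,fx=4,fy=4,interpolation=cv2.INTER_CUBIC)[:,:400])
    for d in imaging.pinpoint("lid_edge",s)[:2]: print(n,"lid_edge",round(d["score"],2),np.round(inv(atz(s,d["point"]*np.array([560,420]),.267)),3))
cv2.imwrite(f"pics/{tag}.png",np.hstack(ims))
E
python3 look.py l1
```

```text
clock 18.0333 tip disp [ 0.1551 -0.0003  0.2647] z ax [ 0.774 -0.001 -0.633] F [ 1.4 -0.1  9. ]
scene lid_edge 0.45 [ 0.137 -0.006  0.267]
top lid_edge 0.41 [ 0.135 -0.001  0.267]
```

View pics/l1.png

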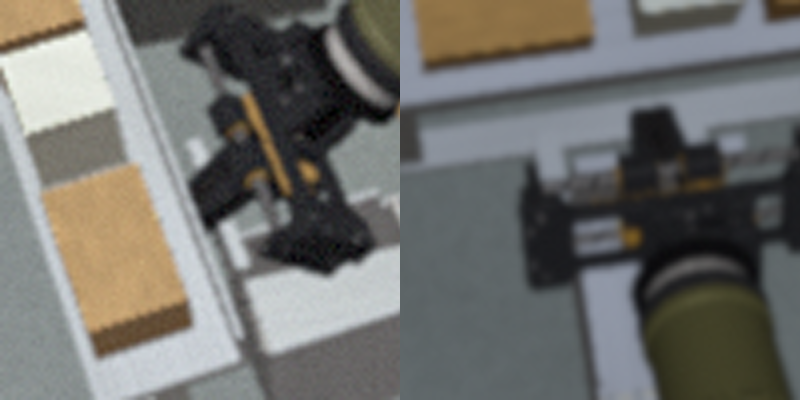

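>>> {"fn": "send_rows", "kwargs": {
  "moves": [0.002, 0, -0.002, 0, 0, 0, 0.004, 0, -0.0035, 0, 0, 0, 0.006, 0, -0.0055, 0, 0, 0, 0.008, 0, -0.0075, 0, 0, 0, 0.01, 0, -0.0095, 0, 0, 0]
}}

```text
clock: 18.65
tool_pos: [0.6454, -0.0197, 0.279]
eef_rot: [-0.056, 0.901, 0.026, 0.43]
contact_force: [-0.2, 0.3, 10.4]
opening: 0.006
```

```bash
python3 look.py l2
```

```text
clock 18.65 tip disp [ 1.427e-01 -2.000e-04  2.651e-01] z ax [ 0.778 -0.002 -0.628] F [-0.2  0.3 10.4]
scene lid_edge 0.65 [ 0.122 -0.009  0.267]
```

View pics/l2.png

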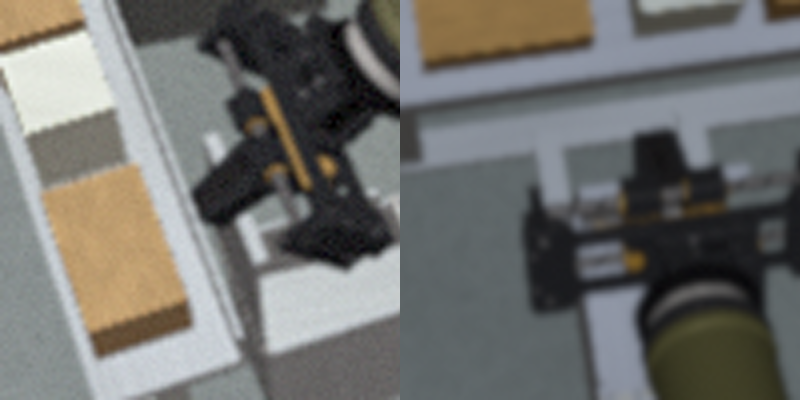

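>>> {"fn": "send_rows", "kwargs": {
  "moves": [0.002, 0, -0.0025, 0, 0, 0, 0.004, 0, -0.005, 0, 0, 0, 0.006, 0, -0.0075, 0, 0, 0, 0.008, 0, -0.01, 0, 0, 0, 0.009, 0, -0.012, 0, 0, 0]
}}

```text
clock: 19.27
tool_pos: [0.6274, -0.022, 0.276]
eef_rot: [-0.056, 0.903, 0.026, 0.426]
contact_force: [-0.0, -0.5, -0.3]
opening: 0.01
```

```bash
python3 look.py l3
```

```text
clock 19.2667 tip disp [ 0.1245 -0.0003  0.262 ] z ax [ 0.772 -0.001 -0.636] F [-0.  -0.5 -0.3]
scene lid_edge 0.86 [0.019 0.068 0.267]
scene lid_edge 0.43 [0.137 0.063 0.267]
top lid_edge 0.65 [-0.012  0.01   0.267]
```

View pics/l3.png

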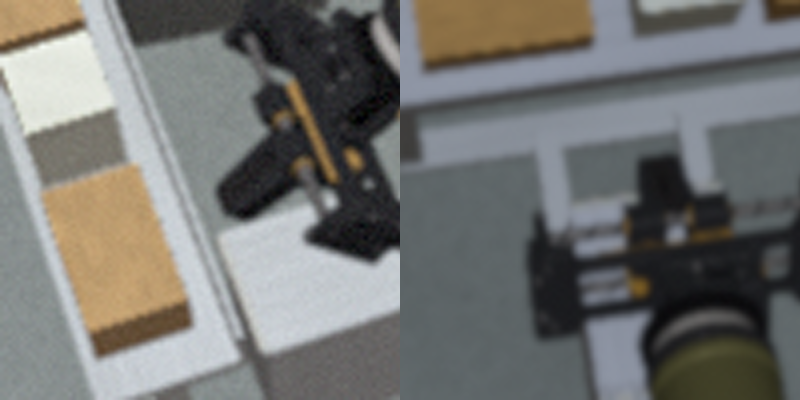

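>>> {"fn": "send_rows", "kwargs": {
  "moves": [-0.003, 0, -0.01, 0, 0, 0, -0.006, 0, -0.03, 0, 0, 0, -0.01, 0, -0.055, 0, 0, 0, -0.012, 0, -0.08, 0, 0, 0, -0.014, 0, -0.105, 0, 0, 0]
}}

```text
clock: 19.88
tool_pos: [0.5554, -0.0304, 0.3549]
eef_rot: [-0.056, 0.902, 0.026, 0.426]
contact_force: [0.9, -0.3, 0.8]
opening: 0.0
```

>>> {"fn": "send_rows", "kwargs": {
  "moves": [0, 0, -0.015, 0, 0, 0, 0, 0, -0.03, 0, 0, 0, 0, 0, -0.04, 0, 0, 0, 0, 0, -0.04, 0, 0, 0, 0, 0, -0.04, 0, 0, 0]
}}

```text
clock: 20.3
tool_pos: [0.5246, -0.0344, 0.3811]
eef_rot: [-0.056, 0.902, 0.026, 0.427]
contact_force: [0.5, -0.4, 0.0]
opening: 0.005
```

```bash
python3 - <<'E'
from mk import *
from plant import imaging
inv=lambda P: RD.inv().apply(P-np.array([DX,DY,0]))
st=r.get_state(); print(st["clock"],st["tool_pos"],st["qd"].round(3),st["contact_force"])
for n in ("scene","top"):
    s=imaging.snapshot(n); u,v=proj(s,D(0.03,0,.12))[0].astype(int)
    cv2.imwrite(f"pics/{n}9.png",cv2.resize(s["image"][v-75:v+75,u-100:u+100,::-1],None,fx=4,fy=4,interpolation=cv2.INTER_CUBIC))
    c=cloud(s); L=(c-np.array([DX,DY,0]))@RD.as_matrix()
    for x in (.01,.03,.05,.07,.09,.11):
        m=(abs(L[...,0]-x)<.008)&(abs(L[...,1])<.045)&(L[...,2]<.2); print(n,x,m.sum(),np.round(np.median(L[m][:,2]),4) if m.sum() else None)
    for qn in ("filter","stock","fat_filter"):
        for d in imaging.pinpoint(qn,s)[:1]: print(qn,round(d["score"],2),np.round(inv(atz(s,d["point"]*np.array([560,420]),.065 if qn!="fat_filter" else 0)),3))
E
```

```text
20.3 [ 0.52463055 -0.03443525  0.38106081] [-0.018  0.032  0.014 -0.014 -0.001  0.006  0.   ] [ 0.52576689 -0.40053262  0.01069723]
scene 0.01 143 0.1421
scene 0.03 143 0.142
scene 0.05 140 0.1424
scene 0.07 147 0.1423
scene 0.09 150 0.1422
scene 0.11 146 0.1417
filter 0.76 [-0.039  0.003  0.065]
fat_filter 0.88 [-0.008  0.366  0.   ]
top 0.01 98 0.1416
top 0.03 110 0.1418
top 0.05 161 0.1416
top 0.07 187 0.1424
top 0.09 183 0.1417
top 0.11 185 0.142
filter 0.52 [-0.039 -0.001  0.065]
stock 0.51 [-0.088  0.002  0.065]
fat_filter 0.77 [-0.009  0.364  0.   ]
```

View pics/scene9.png

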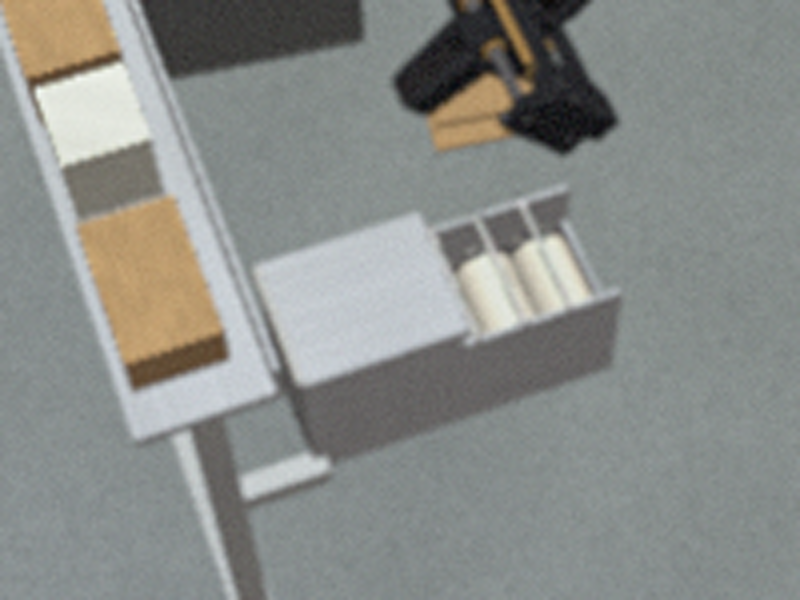

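View pics/top9.png

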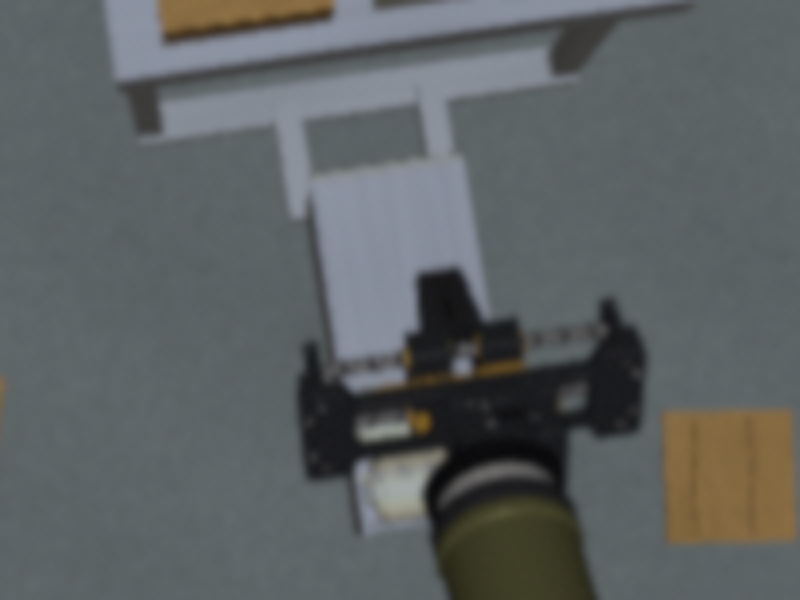

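Both pictures show the lid lying flat at a uniform 0.142 m. The two filters lie against each other at the front of the chute (scene ~(490,290) and (550,270)), and the arm is clear and still. I'm handing the job in.

```bash
python3 -c "
from plant import r
print(r.finish_job())"
```

```text
the job is handed in; nothing more can be done
None
```

The slim filter is in the dispenser with the lid closed over the loading opening, and the job was handed in at about 20.5 s of the 54 s allowed.

**Filter:** I gripped it across the can and lowered it into the loading opening with the nut end to +y. I set it on the ramp about 11 mm forward of the port point, to keep the gripper body clear of the open lid. The set-down showed as a contact force of about 24 N. After I let go it rolled against the other filter.

**Lid:** The first approach ran into a wrist joint limit (q6), so I backed out and came in with the wrist turned the other way. Leaning 50°, I pulled the lid's edge just past upright with the closed fingers. The lid then fell shut by itself, and the contact force had dropped to about zero once it was down.

**Last checks:**
- **Lid:** both cameras read it flat, with its surface at 142 mm along its whole length.
- **Filters:** the new one is at about dispenser x -39 and the other at about -88, each 7 mm from the stated positions. I read these at one assumed height, so they are rough. The pictures show the two touching.
- **Nut end:** it was clearly toward +y while held over the chute. I did not separately confirm it after the filter rolled.
- **Bystanders:** the fat filter is where it started, to within measurement. I did not measure the carton again, but the arm never went near it.
- **Arm:** clear of everything and practically still. The highest force I saw was about 26 N.
- **Camera disagreement:** the two cameras differed by about 3 mm in x for both the dispenser and the filter. I used values in between and saw no unexpected contact.

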